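# Clear the check weights off the pocket scale

### The arm

A 6-joint arm with a two-finger parallel gripper is mounted at the origin on a cart in front of the work surface, level with it; the furniture and walls round the work are solid. World frame = base frame: x ahead of the robot, y to its left, z up, the work surface at z = 0. Lengths are in mm, angles in rad, forces in N, time in s.
With the tool pointing down it reaches from about 300 to 775 mm from the base axis. Payload 14.6 kg.
Tool frame: the origin (TCP) lies between the finger pads; the fingertips stand 8 mm ahead of it and the grasp point (between the pads) lies 11 mm behind it; z points along the fingers, y is the direction in which the jaws open and shut (so a half turn about z gives the same grasp; the last joint's range is limited). The gripper opens to 94 mm and grips with 3 to 60 N. Pads are 16 mm wide; open, the fingers measure 119 mm over their backs; the gripper's body (75 mm by 177 mm) begins 78 mm behind the grasp point.
Start: joints at [-1.352, 0.3, 1.521, -0, 1.321, -0.067], TCP at [155.052, -527.682, 181.746] pointing down, gripper open.
Joint ranges: [-3.03, 3.03], [-0.79, 2.21], [0.23, 2.52], [-1.04, 4.18], [0, 3.07], [-2.55, 2.55]. Speed limits (rad/s): [2.22, 2.22, 2.57, 3.14, 3.14, 3.14].

### API

Orientations are given as [roll, pitch, yaw] about the fixed x, y, z axes, in that order (R = Rz(yaw) Ry(pitch) Rx(roll)).
In Python, from cell import read_state, imaging, sign_off gives the robot as it stands. The module is installed in compiled form; this text tells all that it offers.
- The arm moves only by the tool send_rows, never from a script. Its argument "rows" is a list of rows, each a list of 6 numbers: the shift along the tool's x, y, z in cm, then the turn, a rotation vector about the tool's x, y, z in degrees. A call has 1 to 12 rows; each row is the pose to reach, as a shift and turn from the pose commanded when the call began, along the tool's axes at that moment; what a row does not reach only later rows make up. A row lasts 1/8 s, in which the tool goes at most 62.5 mm and 10.7 degrees, less where a joint would pass 70% of its speed; a pose out of reach is approached as far as the arm can. A call with a gripper value outside its range is refused whole. "hand" is the opening, from -1 (shut) to 1 (fully open), set as the call begins (left out, the last holds). The fingers move at their own pace and stop on an object; "grip_force" is the grip in N (left out, the last holds). Time passes only in rows, so rows that repeat a pose let the fingers close. It gives the time, the measured TCP pose, the force and the opening at its end, in the units of the state.
- read_state(): the state, without advancing time (a new reading comes with each control period).
- imaging.camera(name): name is "side" or "top"; returns a dict with "image" (384x512x3 uint8, blue, green, red), "fx", "fy", "cx", "cy" (pixels), "R" (3x3) and "t" (3): a world point X has camera coordinates R X + t. Camera axes: x right, y down, z forward; pixel columns grow to the right and rows downward; lengths in mm; the calibration is good to about 2 mm. A picture is of the moment at which its call begins. There is no depth.
- sign_off(): hands the job in, once; it reports no verdict.
The state is a dict: "clock": time; "joints": joint angles; "qd": joint speeds; "effort": joint torques, N m; "eef_pos": TCP position; "eef_rot": TCP orientation; "wrist_force": force on the tool from outside, world axes, zero at the start; "moment": the same for the moment, N m; "finger_gap": finger opening in mm.
Only numpy, scipy, OpenCV 4.12 (cv2) and the standard library are available. Lean on these libraries where they do the work, as an engineer would, in place of code of your own. Each camera call takes 0.05 s, during which the arm holds its last target.

### The job

The check of the pocket scale is done. Take down the stack of four brass weights on it and set each one flat on the felt in the wooden nest of its own size, without dropping a weight or tipping one over; when all four are in their nests, close the scale's lid fully.

Things in the scene. Friction and masses are not known exactly. Their poses are not given: they have to be found in the camera images.
- weight_200: brass disc check weight of 200 g, the largest of four: upright plain cylinder, 36 mm across, 23 mm high, flat top and bottom; at the start lowest, standing on the scale in the stack. Origin: centre of its underside; z up along its axis.
- weight_100: brass disc check weight of 100 g, the second largest of four: upright plain cylinder, 29 mm across, 18 mm high, flat top and bottom; at the start second from below in the stack. Origin: centre of its underside; z up along its axis.
- weight_50: brass disc check weight of 50 g, the second smallest of four: upright plain cylinder, 23 mm across, 14 mm high, flat top and bottom; at the start third from below in the stack. Origin: centre of its underside; z up along its axis.
- weight_20: brass disc check weight of 20 g, the smallest of four: upright plain cylinder, 16 mm across, 12 mm high, flat top and bottom; at the start on top in the stack. Origin: centre of its underside; z up along its axis.
- nest_200: turned round wooden dish with a blue felt floor, the largest of four, the nest of the 200 g weight; fixed to the bench. 68 mm across outside, 13 mm high; recess 44 mm across, its felt floor 8 mm above the origin and 5 mm below the rim. Origin: centre of its underside, on the bench; z up. The four nests swap places from start to start.
- nest_100: turned round wooden dish with a blue felt floor, the second largest of four, the nest of the 100 g weight; fixed to the bench. 56 mm across outside, 13 mm high; recess 37 mm across, its felt floor 8 mm above the origin and 5 mm below the rim. Origin: centre of its underside, on the bench; z up. The four nests swap places from start to start.
- nest_50: turned round wooden dish with a blue felt floor, the second smallest of four, the nest of the 50 g weight; fixed to the bench. 46 mm across outside, 13 mm high; recess 31 mm across, its felt floor 8 mm above the origin and 5 mm below the rim. Origin: centre of its underside, on the bench; z up. The four nests swap places from start to start.
- nest_20: turned round wooden dish with a blue felt floor, the smallest of four, the nest of the 20 g weight; fixed to the bench. 36 mm across outside, 13 mm high; recess 24 mm across, its felt floor 8 mm above the origin and 5 mm below the rim. Origin: centre of its underside, on the bench; z up. The four nests swap places from start to start.
- scale: black pocket scale, lid open, fixed; the stack stands on its platform within 4 mm of x = +10 mm, y = 0. Base 118 mm long (x -61 to +57 mm), 74 wide (y), top 13 mm high. Origin: centre of its underside; x points along it to the lid's hinge, z up. The open lid stands at the +x end: grip the weights with the fingers closing along the scale's y.
- scale_lid (a joint): lid of the scale: flat plate 116 mm long, 74 wide, 3 thick, hinged along the scale's y at x = +57 mm, z = 15 mm. 0 = shut, lying flat, top face 18 mm high, free edge at x = -59 mm; grows (rad) as it opens; 1.57 upright, 1.83 stop, leaning back. Weak hinge friction (0.02 N m), no catch: it may stay part way, then press lightly on its outer face.

How it is judged (in metres and radians):
On the way, in this order (a step that is already met when the one before it is completed fails the run):
1. all four weights sit released in their own nests (horizontal distance between weight_200 and nest_200 below 0.009 m and z of weight_200 in the frame of nest_200 between 0.005 and 0.0105 m and angle between each of weight_200, weight_100, weight_50, weight_20's own z axis and vertical below 0.12 rad and horizontal distance between weight_100 and nest_100 below 0.009 m and z of weight_100 in the frame of nest_100 between 0.005 and 0.0105 m and horizontal distance between weight_50 and nest_50 below 0.009 m and z of weight_50 in the frame of nest_50 between 0.005 and 0.0105 m and horizontal distance between weight_20 and nest_20 below 0.009 m and z of weight_20 in the frame of nest_20 between 0.005 and 0.0105 m and linear speed of each of weight_200, weight_100, weight_50, weight_20 below 0.02 m/s and contact force between the fingers and weight_200 below 0.1 N and contact force between the fingers and weight_100 below 0.1 N and contact force between the fingers and weight_50 below 0.1 N and contact force between the fingers and weight_20 below 0.1 N), for 0.2 s.
2. the lid of the scale is shut (value of joint scale_lid below 0.06 rad), for 0.2 s.
At the end, for the whole second after the job is handed in: Each weight stands in the nest of its own size, its axis within 9 mm of the nest's, its underside less than 2.5 mm above the felt, upright within 0.12 rad, released and at rest; the scale's lid is shut to within 0.06 rad (all of step 1 and value of joint scale_lid below 0.06 rad); the robot touches nothing.
It fails at once if a weight tips over (leans more than 0.8 rad) (angle between any of weight_200, weight_100, weight_50, weight_20's own z axis and vertical above 0.8 rad).
It fails at once if a weight is dropped (falls freely faster than 0.6 m/s, some 2 cm) ((linear speed of weight_200 above 0.6 m/s and contact force between the fingers and weight_200 below 0.05 N) or (linear speed of weight_100 above 0.6 m/s and contact force between the fingers and weight_100 below 0.05 N) or (linear speed of weight_50 above 0.6 m/s and contact force between the fingers and weight_50 below 0.05 N) or (linear speed of weight_20 above 0.6 m/s and contact force between the fingers and weight_20 below 0.05 N)).
It also fails if it takes over 122 s, if anything falls off the work surface, if the arm or the gripper's body presses on something with over 40 N, if the wrist force passes 120 N, or if a joint passes its speed limit or range.

## Working session

There is one attempt and no reset: what is moved stays moved. The work goes in short steps, Python scripts to look and compute and a tool call to move; the robot and the scene stay as the last step left them, time stands still between calls to the robot, and variables do not carry over. Pictures are saved under pics/ and viewed, and the job is handed in when it is done.

Besides the shell and the picture viewer there is one more tool, called as name([rows], argument=value, ...), one row to a line, values as JSON. send_rows: Moves the arm, as the interface text tells. Its arguments: {"type":"object","properties":{"rows":{"type":"array"},"hand":{"type":"number"},"grip_force":{"type":"number"}},"required":["rows"]}

```bash
mkdir -p pics; ls
python3 - <<'E'
from cell import read_state, imaging
import cv2, numpy as np, pickle
s=read_state()
for k,v in s.items(): print(k, np.round(v,3))
for n in ['top','side']:
    c=imaging.camera(n)
    cv2.imwrite(f'pics/{n}_0.png', c['image'])
    pickle.dump(c,open(f'{n}_0.pkl','wb'))
    print(n,c['fx'],c['fy'],c['cx'],c['cy']); print(np.round(c['R'],4).tolist(),np.round(c['t'],2).tolist())
E
```

```text
pics
clock 0.0
joints [-1.352  0.3    1.522 -0.     1.321 -0.067]
qd [-0.001 -0.001  0.    -0.    -0.001  0.001]
effort [-3.0000e-03 -5.3181e+01 -3.5273e+01  7.1000e-02  2.4000e-02 -0.0000e+00]
eef_pos [ 154.983 -527.399  181.177]
eef_rot [-3.14  -0.     0.286]
wrist_force [-0.535 -0.269 -0.152]
moment [-0.052  0.001 -0.006]
finger_gap 94.152
top 433.4260363819745 433.4260363819745 256.1835891044383 201.42646922764303
[[-0.0258, -0.9995, -0.0195], [-0.9825, 0.029, -0.1841], [0.1846, 0.0144, -0.9827]] [33.35, 557.26, 964.13]
side 356.3457041626406 356.3457041626406 258.39925478747165 186.39004520947455
[[-0.9383, -0.3457, 0.0123], [-0.1601, 0.4024, -0.9014], [0.3066, -0.8477, -0.4329]] [513.92, 162.85, 728.26]
```

View pics/top_0.png

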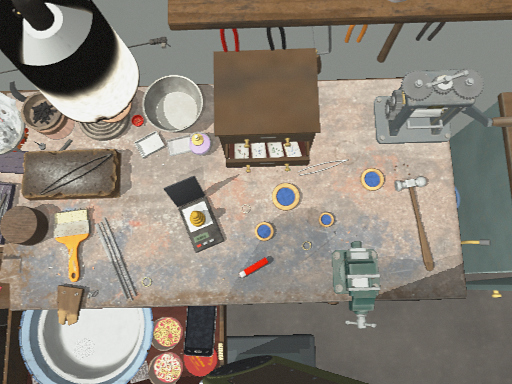

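View pics/side_0.png

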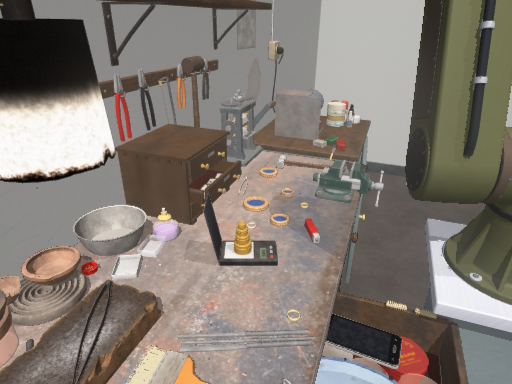

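The top view shows the scale with the stack near (197,217), its open lid at about (183,192), and blue-floored nests near (286,196), (372,179), (264,231) and (327,219). Next I'll measure them.

```bash
cat > h.py <<'E'
import numpy as np, cv2, pickle
def ray(c,uv,z):
    R=np.array(c['R']);t=np.array(c['t'])
    d=R.T@np.array([(uv[0]-c['cx'])/c['fx'],(uv[1]-c['cy'])/c['fy'],1.0]); o=-R.T@t
    return o+d*(z-o[2])/d[2]
def proj(c,X):
    p=np.array(c['R'])@np.array(X,float)+np.array(c['t']); return np.array([c['fx']*p[0]/p[2]+c['cx'],c['fy']*p[1]/p[2]+c['cy']])
def load(n): return pickle.load(open(n,'rb'))
E
python3 - <<'E'
from h import *
for n in ['top','side']:
    c=load(f'{n}_0.pkl'); im=c['image']; hsv=cv2.cvtColor(im,cv2.COLOR_BGR2HSV)
    m=cv2.inRange(hsv,(100,110,60),(130,255,255))
    k,l,st,ce=cv2.connectedComponentsWithStats(m)
    for i in range(1,k):
        if st[i,4]>25:
            cnt=cv2.findContours((l==i).astype(np.uint8),0,1)[0][0]
            pw=np.array([ray(c,p[0],8) for p in cnt])[:,:2].astype(np.float32)
            e=cv2.minEnclosingCircle(pw) 
            print(n,st[i],np.round(ce[i],1),np.round(ray(c,ce[i],8),1), 'mec',np.round(e[0],1),round(e[1],1))
    x0,y0=(150,165) if n=='top' else (190,180)
    cv2.imwrite(f'pics/{n}_crop0.png',cv2.resize(im[y0:y0+100,x0:x0+130],None,fx=6,fy=6,interpolation=cv2.INTER_CUBIC))
E
```

```text
top [365 172  14  15 159] [371.7 178.8] [ 614.4 -266.8    8. ] mec [ 614.2 -266.8] 17.8
top [277 188  17  17 231] [285.1 196.2] [577.3 -52.7   8. ] mec [577.1 -52.9] 21.2
top [322 215   9   9  64] [325.7 219.1] [ 517.8 -148.7    8. ] mec [ 517.9 -149.1] 10.8
top [258 225  12  13 115] [263.7 231. ] [493.1   2.4   8. ] mec [493.1   2.1] 14.8
side [248 200  15   5  60] [255.3 202.1] [576.5 -53.8   8. ] mec [576.5 -51.9] 18.7
side [274 217  11   3  29] [279.3 218. ] [492.5   1.8   8. ] mec [492.7   3.4] 12.4
```

View pics/top_crop0.png

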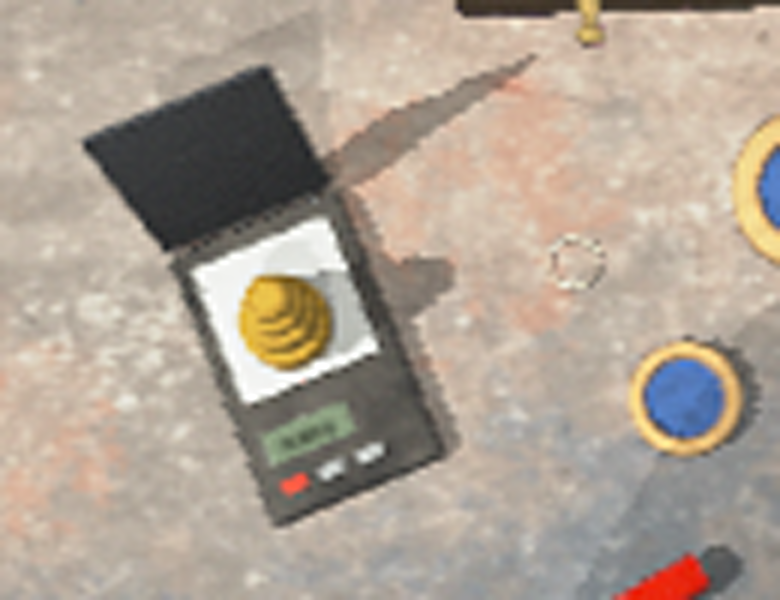

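View pics/side_crop0.png

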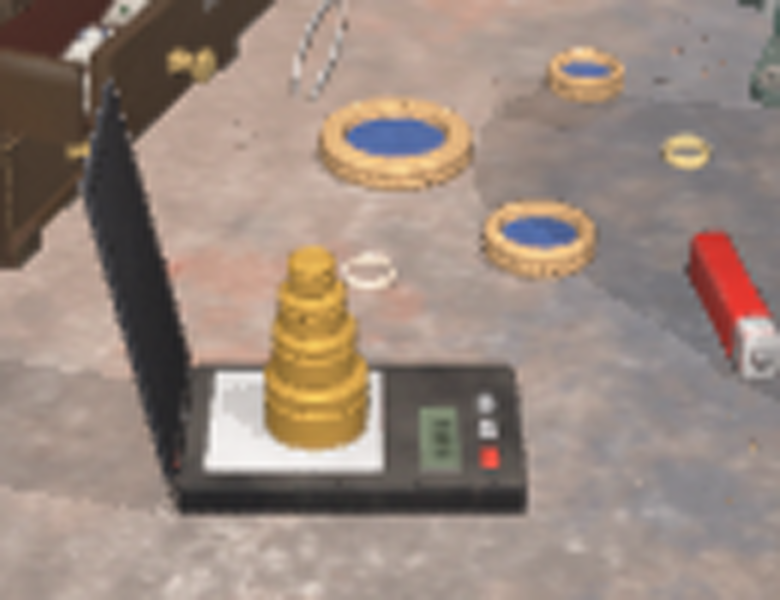

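The crops show the stack centred on the white platform, about (197,218) in the top view, with the lid leaning back beyond the +x hinge end. Now I'll find the scale pose, the stack axis in both views, the camera positions and the obstacles.

Run:
```python
from h import *
T=load('top_0.pkl');S=load('side_0.pkl')
for c in (T,S): print('cam',np.round(-np.array(c['R']).T@np.array(c['t'])))
im=T['image'];hsv=cv2.cvtColor(im,cv2.COLOR_BGR2HSV)
# scale corners (top view picks, crop/6+offset)
P=[(278,525),(440,455),(335,185),(170,250)]
for p in P:
    uv=(150+p[0]/6-.4,165+p[1]/6-.4); print('corner z13',np.round(ray(T,uv,13),1))
# white platform
m=cv2.inRange(hsv,(0,0,190),(180,40,255)); m2=np.zeros_like(m); m2[190:240,170:225]=m[190:240,170:225]
cnts=cv2.findContours(m2,0,1)[0]; c=max(cnts,key=cv2.contourArea); 
w=np.array([ray(T,p[0],14)[:2] for p in c],np.float32); r=cv2.minAreaRect(w); print('plat',r, cv2.boxPoints(r).round(1).tolist())
# gold
for n,C,box in (('top',T,(175,195,215,240)),('side',S,(225,215,260,260))):
    h=cv2.cvtColor(C['image'],cv2.COLOR_BGR2HSV); g=cv2.inRange(h,(15,120,40),(35,255,255)); x0,y0,x1,y1=box
    gg=np.zeros_like(g); gg[y0:y1,x0:x1]=g[y0:y1,x0:x1]
    for v in range(y0,y1):
        u=np.where(gg[v])[0]
        if len(u): print(n,v,u.min(),u.max(),(u.min()+u.max())/2)
```

```text
cam [ 370.    3. 1051.]
cam [285. 729. 456.]
corner z13 [446.3 165.7  13. ]
corner z13 [472.5 100.7  13. ]
corner z13 [583.9 142.3  13. ]
corner z13 [558.9 209.7  13. ]
plat ((533.0471801757812, 163.1693572998047), (59.487918853759766, 58.10036087036133), 21.04499626159668) [[494.8999938964844, 179.60000610351562], [515.7000122070312, 125.4000015258789], [571.2000122070312, 146.6999969482422], [550.4000244140625, 201.0]]
top 211 193 198 195.5
top 212 192 200 196.0
top 213 191 202 196.5
top 214 191 202 196.5
top 215 190 203 196.5
top 216 190 204 197.0
top 217 190 204 197.0
top 218 190 204 197.0
top 219 190 204 197.0
top 220 190 204 197.0
top 221 191 204 197.5
top 222 191 203 197.0
top 223 192 203 197.5
top 224 193 201 197.0
top 225 195 200 197.5
side 221 240 243 241.5
side 222 238 244 241.0
side 223 238 245 241.5
side 224 238 245 241.5
side 225 238 245 241.5
side 226 238 245 241.5
side 227 237 246 241.5
side 228 237 247 242.0
side 229 237 246 241.5
side 230 237 246 241.5
side 231 237 246 241.5
side 232 236 247 241.5
side 233 236 248 242.0
side 234 236 248 242.0
side 235 236 248 242.0
side 236 236 248 242.0
side 237 236 248 242.0
side 238 236 248 242.0
side 239 235 249 242.0
side 240 235 250 242.5
side 241 234 250 242.0
side 242 234 250 242.0
side 243 234 250 242.0
side 244 235 250 242.5
side 245 235 250 242.5
side 246 234 250 242.0
side 247 234 250 242.0
side 248 235 250 242.5
side 249 235 250 242.5
side 250 235 249 242.0
side 251 235 249 242.0
side 252 236 249 242.5
side 253 237 247 242.0
side 254 241 243 242.0
```

```bash
cat >> h.py <<'E'
def cylpix(c,x,y,z0,r,h,n=72):
    a=np.linspace(0,2*np.pi,n,endpoint=False)
    pts=[(x+r*np.cos(q),y+r*np.sin(q),z) for q in a for z in (z0,z0+h)]
    return np.array([proj(c,p) for p in pts])
E
python3 - <<'E'
from h import *
from scipy.optimize import least_squares
T=load('top_0.pkl');S=load('side_0.pkl')
zp=14
# 200 weight: side extents (234.3..250.5 -> centre 242.1+.0) ; top extents 190..204
def f(p,z0,r,h,us,ut):
    a=cylpix(S,p[0],p[1],z0,r,h);b=cylpix(T,p[0],p[1],z0,r,h)
    return [(a[:,0].min()+a[:,0].max())/2-us,(b[:,0].min()+b[:,0].max())/2-ut[0],(b[:,1].max())-ut[1]]
s=least_squares(f,[527,159],args=(zp,18,23,242.2,(197.1,225.6)));print('200',s.x,s.fun)
a=cylpix(S,*s.x,zp,18,23);b=cylpix(T,*s.x,zp,18,23);print(a.min(0),a.max(0),b.min(0),b.max(0))
a=cylpix(S,*s.x,zp+55,8,12);b=cylpix(T,*s.x,zp+55,8,12);print('20 pred at same axis',a.min(0),a.max(0),b.min(0),b.max(0))
for zz in (12,13,14,15,16):
    a=cylpix(S,*s.x,zz,18,23);print(zz,a.max(0)[1], cylpix(S,*s.x,zz+55,8,12).min(0)[1])
# lid top edge in side view/top view
for th in (1.57,1.7,1.83):
  o=np.array([517.3,155.3]);ex=np.array([np.cos(.367),np.sin(.367)]);ey=np.array([-ex[1],ex[0]])
  for yy in (-37,37):
    X=57-116*np.cos(th);Z=15+116*np.sin(th); w=o+ex*X+ey*yy
    print(th,yy,np.round(w),proj(T,[*w,Z]).round(1),proj(S,[*w,Z]).round(1))
E
```

```text
200 [526.30304211 160.02093309] [-0.59378584  0.28388278  0.64444065]
[232.90518508 234.51415217] [250.30724323 253.67910881] [189.15681689 209.97225596] [205.61094866 226.24444065]
20 pred at same axis [237.46972858 219.03518064] [245.42545003 228.27428642] [190.22535575 211.12065109] [198.05452966 218.84990334]
12 254.47649811892614 219.8799284692899
13 254.07803919020984 219.45780619450926
14 253.67910881027785 219.0351806429316
15 253.27970614191287 218.61205091396977
16 252.87983034591394 218.18841610488647
1.57 -37 [584. 141.] [198.7 184.8] [218.9 190.4]
1.57 37 [557. 210.] [167.  197.7] [215.5 208. ]
1.7 -37 [598. 147.] [196.3 178.7] [211.6 190.8]
1.7 37 [571. 216.] [164.7 191.5] [207.5 208.4]
1.83 -37 [612. 152.] [194.1 173. ] [204.5 192. ]
1.83 37 [585. 221.] [162.7 185.7] [199.6 209.7]
```

Run:
```python
from h import *
T=load('top_0.pkl')
im=T['image']; cv2.imwrite('pics/top_crop1.png',cv2.resize(im[195:240,175:230],None,fx=13,fy=13,interpolation=cv2.INTER_NEAREST))
S=load('side_0.pkl'); cv2.imwrite('pics/side_crop1.png',cv2.resize(S['image'][185:275,195:285],None,fx=6.5,fy=6.5,interpolation=cv2.INTER_NEAREST))
```

```text
(no output)
```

View pics/top_crop1.png

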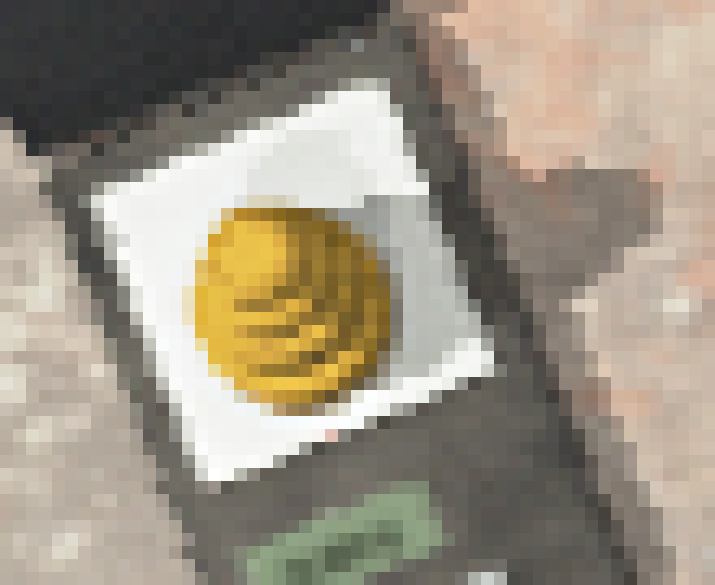

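View pics/side_crop1.png

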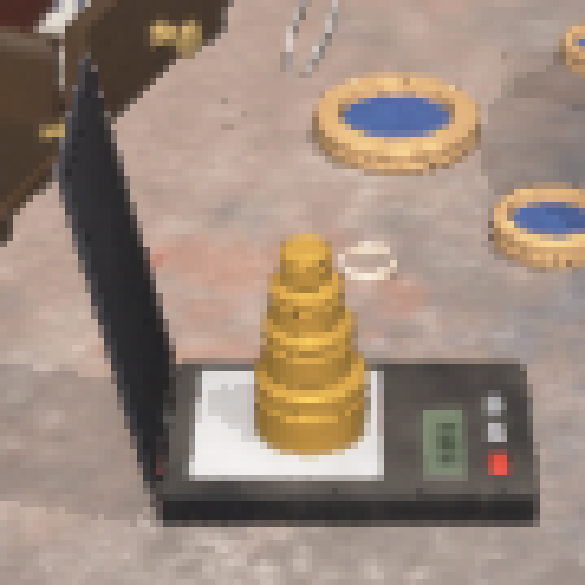

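```bash
cat >> h.py <<'E'
def tri(T,S,a,b):
    A=[];B=[]
    for c,uv in ((T,a),(S,b)):
        R=np.array(c['R']);t=np.array(c['t']);o=-R.T@t
        d=R.T@np.array([(uv[0]-c['cx'])/c['fx'],(uv[1]-c['cy'])/c['fy'],1.0]);d/=np.linalg.norm(d)
        M=np.eye(3)-np.outer(d,d);A.append(M);B.append(M@o)
    return np.linalg.solve(sum(A),sum(B))
import json
def row(cmd,tgt):
    """cmd,tgt: x,y,z,yaw (tool down) -> row cm/deg"""
    x,y,z,w=cmd; X,Y,Z,W=tgt
    ex=np.array([np.cos(w),np.sin(w)]);ey=np.array([np.sin(w),-np.cos(w)]);d=np.array([X-x,Y-y])
    return np.round([d@ex/10,d@ey/10,-(Z-z)/10,0,0,-np.degrees(W-w)],2).tolist()
def apply(cmd,r):
    x,y,z,w=cmd
    ex=np.array([np.cos(w),np.sin(w)]);ey=np.array([np.sin(w),-np.cos(w)])
    d=(ex*r[0]+ey*r[1])*10
    return [x+d[0],y+d[1],z-r[2]*10,w-np.radians(r[5])]
E
python3 - <<'E'
from h import *
T=load('top_0.pkl');S=load('side_0.pkl')
print('cabFL',tri(T,S,(216,136),(180,162)).round())
print('cabFR',tri(T,S,(320,134),(229,133)).round())
print('lamp bottom left/near',tri(T,S,(138,85),(112,160)).round(), tri(T,S,(100,118),(50,180)).round())
print('vise',tri(T,S,(358,245),(340,165)).round())
for uv in [(268,165),(225,163),(310,163)]: print('drawer front z60',ray(T,uv,60).round())
c0=[155.052,-527.682,181.746,0.2858]
print(row(c0,[526.3,160,230,0.367]))
E
```

```text
cabFL [689. 102. 161.]
cabFR [ 680. -123.  166.]
lamp bottom left/near [766. 246. 216.] [738. 355. 209.]
vise [ 416. -207.   86.]
drawer front z60 [643. -12.  60.]
drawer front z60 [651.  89.  60.]
drawer front z60 [ 645. -112.   60.]
[55.01, -55.51, -4.83, 0.0, 0.0, -4.65]
```

The nests by size are 200 at (577,-53), 100 at (614,-267), 50 at (493,2) and 20 at (518,-149). The stack is near (526,160), with scale yaw about 21°. I'll move above the stack now.

send_rows([
  [5.5,-5.5,-4.8,0,0,-4.65],
  [11,-11,-4.8,0,0,-4.65],
  [15.5,-15.5,-4.8,0,0,-4.65],
  [20,-20,-4.8,0,0,-4.65],
  [24.5,-24.5,-4.8,0,0,-4.65],
  [29,-29,-4.8,0,0,-4.65],
  [33.5,-33.5,-4.8,0,0,-4.65],
  [38,-38,-4.8,0,0,-4.65],
  [42.5,-42.5,-4.8,0,0,-4.65],
  [47,-47,-4.8,0,0,-4.65],
  [51,-51,-4.8,0,0,-4.65],
  [55,-55.5,-4.8,0,0,-4.65],
], hand=0.06, grip_force=10)

```text
clock: 1.6
eef_pos: [508.2, 124.8, 229.5]
eef_rot: [3.142, 0.0, 0.367]
wrist_force: [1.3, -1.2, 0.0]
finger_gap: 49.8
```

send_rows([
  [0,0,0,0,0,0],
  [0,0,0,0,0,0],
  [0,0,0,0,0,0],
])

```text
clock: 1.98
eef_pos: [507.4, 121.7, 230.0]
eef_rot: [3.141, -0.0, 0.366]
wrist_force: [0.8, -0.5, 0.1]
finger_gap: 49.8
```

Run:
```python
from h import *
from cell import read_state
s=read_state(); p=s['eef_pos']; print(p,s['eef_rot'],s['joints'])
print(row([*p,s['eef_rot'][2]],[526.3,160,110,0.367]))
```

```text
[507.39976766 121.68275654 229.97640619] [ 3.14149971e+00 -2.52365462e-04  3.65501903e-01] [ 1.65193162e-01  2.02577531e-01  1.52992329e+00 -4.14152644e-05
  1.40882602e+00  1.37049427e+00]
[3.13, -2.9, 12.0, 0.0, 0.0, -0.09]
```

send_rows([
  [1.5,-1.5,3,0,0,0],
  [3.1,-2.9,6,0,0,0],
  [3.1,-2.9,9,0,0,0],
  [3.1,-2.9,12,0,0,0],
  [3.1,-2.9,12,0,0,0],
  [3.1,-2.9,12,0,0,0],
])

```text
clock: 2.72
eef_pos: [526.8, 160.5, 111.3]
eef_rot: [3.141, -0.002, 0.366]
wrist_force: [0.7, 0.3, 0.4]
finger_gap: 49.9
```

```bash
cat > snap.py <<'E'
import sys
from h import *
from cell import read_state, imaging
tag=sys.argv[1]
s=read_state(); print('t',round(s['clock'],2),'pos',np.round(s['eef_pos'],2),'yaw',round(s['eef_rot'][2],4),'F',np.round(s['wrist_force'],2),'gap',round(s['finger_gap'],2))
names=sys.argv[2].split(',')
for n in names:
    c=imaging.camera(n); pickle.dump(c,open(f'{n}_{tag}.pkl','wb'))
    if len(sys.argv)>3:
        u,v,w,h,f=[float(a) for a in sys.argv[3].split(',')]
        u,v,w,h=int(u),int(v),int(w),int(h)
        cv2.imwrite(f'pics/{n}_{tag}.png',cv2.resize(c['image'][v:v+h,u:u+w],None,fx=f,fy=f,interpolation=cv2.INTER_CUBIC))
    else: cv2.imwrite(f'pics/{n}_{tag}.png',c['image'])
E
python3 snap.py a side 180,130,110,140,4.2
```

```text
t 2.73 pos [526.81 160.51 111.33] yaw 0.3661 F [0.74 0.32 0.37] gap 49.94
```

View pics/side_a.png

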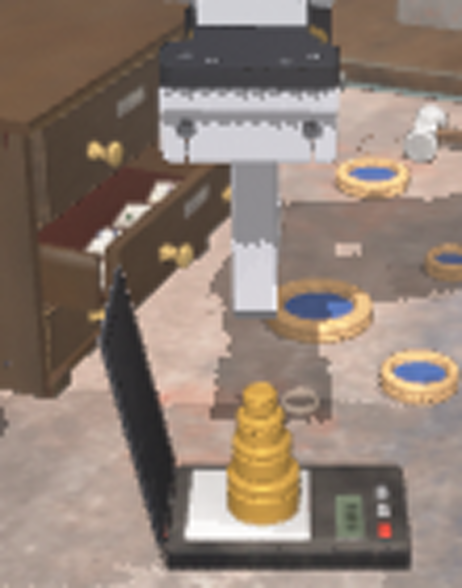

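Run:
```python
from h import *
S=load('side_a.pkl')
im=S['image']
x,y,z,w=526.81,160.51,111.33,0.366
ex=np.array([np.cos(w),np.sin(w)]);ey=np.array([-ex[1],ex[0]])
for dx in (-8,8):
    for dy in (25,37.5):
        p=np.array([x,y])+ex*dx+ey*dy
        print(dx,dy,proj(S,[*p,z-8]).round(1))
# finger region: print gray profile
g=cv2.cvtColor(im,cv2.COLOR_BGR2GRAY)
print(g[195,228:256]); print(g[200:210,241])
# stack top
print(g[216:226,242], cv2.cvtColor(im,cv2.COLOR_BGR2HSV)[216:226,242,1])
```

```text
-8 25 [244.8 218. ]
-8 37.5 [244.6 221.3]
8 25 [236.5 217.9]
8 37.5 [236.2 221.3]
[191 194 189 128 124 123 129 166 209 210 214 214 215 215 215 215 212 182
 124 123 123 121 120 119 118 122 126 123]
[215 215 215 207 115 115 121 126 133 134]
[126 125 123 129 134 177 170 172 188 181] [ 48  50  52  48  68 148 163 163 160 160]
```

Run:
```python
from h import *
S=load('side_a.pkl')
x,y,z,w=526.81,160.51,111.33,0.366
ex=np.array([np.cos(w),np.sin(w)]);ey=np.array([-ex[1],ex[0]])
for dx in (-37.5,37.5):
  for dy in (0,60,88.5):
    p=np.array([x,y])+ex*dx+ey*dy
    print('body',dx,dy,proj(S,[*p,z+89]).round(1))
for zz in (103,115,122,130,137): print(zz,[proj(S,[*(np.array([x,y])+ey*dy),zz]).round(1).tolist() for dy in (25,37.5)])
cv2.imwrite('pics/side_a2.png',cv2.resize(S['image'][120:225,205:275],None,fx=7,fy=7,interpolation=cv2.INTER_NEAREST)[:,:])
```

```text
body -37.5 0 [260.6 166.5]
body -37.5 60 [261.2 179.8]
body -37.5 88.5 [261.6 187. ]
body 37.5 0 [220.5 166.2]
body 37.5 60 [217.6 179.6]
body 37.5 88.5 [216.  186.8]
103 [[240.6, 218.1], [240.4, 221.5]]
115 [[240.6, 212.7], [240.3, 216.0]]
122 [[240.5, 209.5], [240.3, 212.8]]
130 [[240.5, 205.8], [240.3, 209.0]]
137 [[240.4, 202.5], [240.2, 205.7]]
```

```bash
python3 - <<'E'
import cv2
im=cv2.imread('pics/side_a2.png'); print(im.shape); cv2.imwrite('pics/side_a3.png',cv2.resize(im,(400,600)))
E
python3 snap.py a top
```

```text
(735, 490, 3)
t 2.77 pos [526.9  160.67 111.47] yaw 0.3663 F [0.93 0.48 0.42] gap 50.32
```

View pics/side_a3.png

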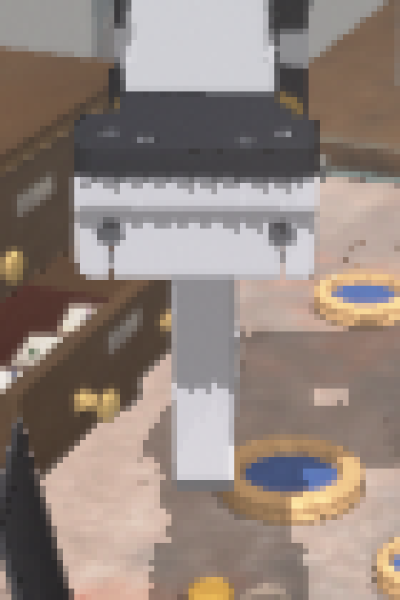

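View pics/top_a.png

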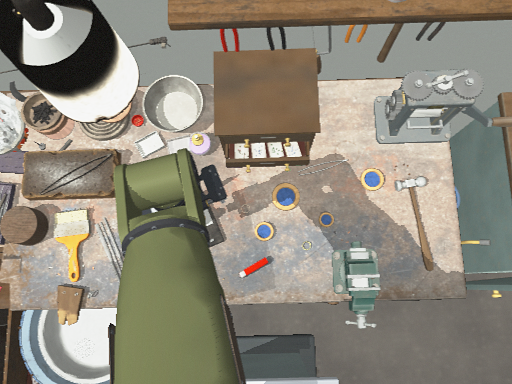

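Run:
```python
from h import *
T=load('top_a.pkl')
x,y,z,w=526.81,160.51,111.33,0.366
ex=np.array([np.cos(w),np.sin(w)]);ey=np.array([-ex[1],ex[0]])
for off in (0,30):
 for dx in (-37.5,37.5):
  for zz in (200,230,260):
    p=np.array([x,y])+ex*dx+ey*-88.5
    print(off,'body',dx,zz,proj(T,[*p,zz+off]).round(1))
cv2.imwrite('pics/top_a2.png',cv2.resize(T['image'][140:230,110:240],None,fx=6,fy=6,interpolation=cv2.INTER_CUBIC))
```

```text
0 body -37.5 200 [231.9 205.4]
0 body -37.5 230 [230.7 202.7]
0 body -37.5 260 [229.5 199.8]
0 body 37.5 200 [218.1 171.8]
0 body 37.5 230 [216.5 168. ]
0 body 37.5 260 [214.8 163.8]
30 body -37.5 200 [230.7 202.7]
30 body -37.5 230 [229.5 199.8]
30 body -37.5 260 [228.1 196.6]
30 body 37.5 200 [216.5 168. ]
30 body 37.5 230 [214.8 163.8]
30 body 37.5 260 [212.9 159.4]
```

View pics/top_a2.png

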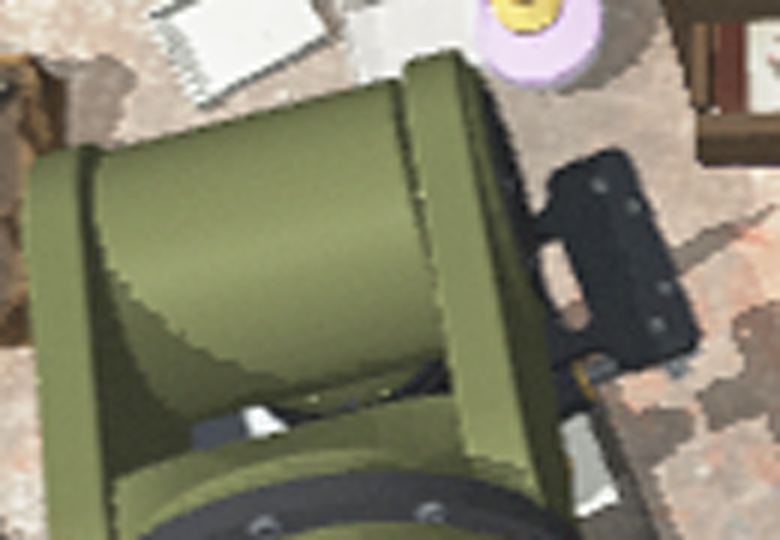

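The side view shows the finger bottom at (240.7,204), but I predicted about v=220 for the near finger. I'll turn the tool 45° so both fingers show separately, which settles the tip height.

send_rows([
  [0,0,0,0,0,-10],
  [0,0,0,0,0,-20],
  [0,0,0,0,0,-30],
  [0,0,0,0,0,-40],
  [0,0,0,0,0,-45],
  [0,0,0,0,0,-45],
])

```text
clock: 3.58
eef_pos: [526.5, 161.0, 110.7]
eef_rot: [3.14, -0.001, 1.152]
wrist_force: [-0.4, -0.1, -0.5]
finger_gap: 49.7
```

```bash
python3 snap.py b side 180,130,130,130,4.6
python3 - <<'E'
from h import *
from cell import read_state
S=load('side_b.pkl'); s=read_state(); x,y,z=s['eef_pos'];w=s['eef_rot'][2]
ex=np.array([np.cos(w),np.sin(w)]);ey=np.array([-ex[1],ex[0]])
for dy in (-37.5,-25,25,37.5):
  for dx in (-8,8):
    print(dy,dx,proj(S,[*(np.array([x,y])+ey*dy+ex*dx),z-8]).round(1))
E
```

```text
t 3.58 pos [526.55 160.97 110.72] yaw 1.1516 F [-0.42 -0.1  -0.48] gap 49.74
-37.5 -8 [231.5 204.2]
-37.5 8 [225.6 206.8]
-25 -8 [235.6 206.3]
-25 8 [229.7 209. ]
25 -8 [252.8 215.1]
25 8 [246.9 218. ]
37.5 -8 [257.4 217.4]
37.5 8 [251.5 220.4]
```

View pics/side_b.png

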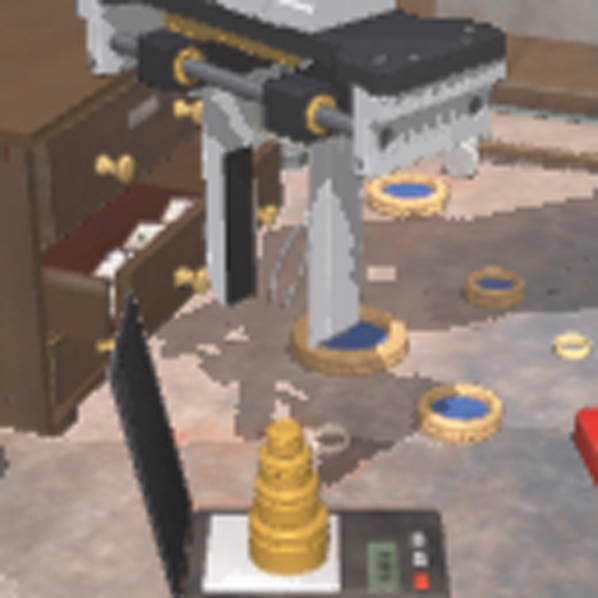

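Run:
```python
from h import *
from cell import read_state
T=load('top_0.pkl'); s=read_state(); p=s['eef_pos'];w=s['eef_rot'][2]
for q in ([430,70,0],[440,60,0],[450,60,0]): print(q,proj(T,q).round(1))
print(row([*p,w],[440,60,110,0.367]),row([*p,w],[440,60,40,0.367]))
```

```text
[430, 70, 0] [236.4 258.2]
[440, 60, 0] [240.4 253.9]
[450, 60, 0] [240.4 249.8]
[-12.75, -3.77, 0.05, 0.0, 0.0, 44.87] [-12.75, -3.77, 7.05, 0.0, 0.0, 44.87]
```

send_rows([
  [-4,-1,0,0,0,10],
  [-8,-2,0,0,0,20],
  [-12.3,-2.9,0,0,0,30],
  [-12.3,-2.9,3,0,0,40],
  [-12.3,-2.9,6.5,0,0,45],
  [-12.3,-2.9,8.5,0,0,45],
  [-12.3,-2.9,8.5,0,0,45],
  [-12.3,-2.9,8.5,0,0,45],
])

```text
clock: 4.62
eef_pos: [450.3, 60.4, 25.8]
eef_rot: [3.141, -0.001, 0.366]
wrist_force: [0.5, -0.0, 0.6]
finger_gap: 49.9
```

```bash
python3 snap.py c side 200,150,130,130,4.6
```

```text
t 4.62 pos [450.32  60.4   25.78] yaw 0.3662 F [ 0.54 -0.03  0.65] gap 49.95
```

View pics/side_c.png

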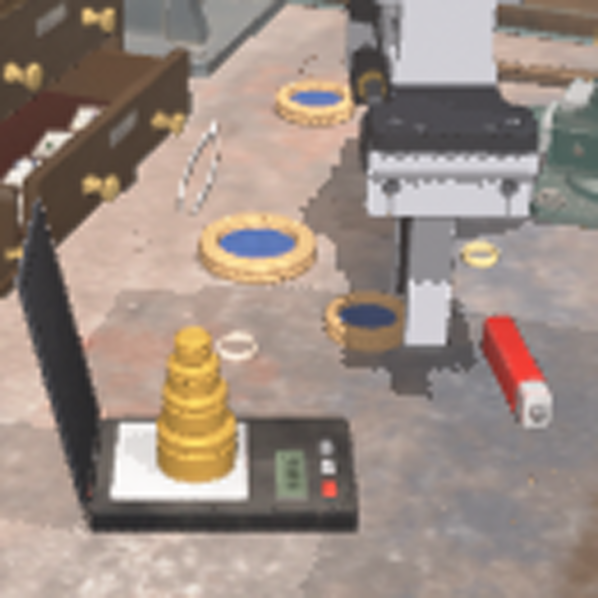

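Run:
```python
from h import *
S=load('side_c.pkl')
x,y,z,w=450.32,60.4,25.78,0.3662
ex=np.array([np.cos(w),np.sin(w)]);ey=np.array([-ex[1],ex[0]])
for zz in (0,8,17.8,30,40,50):
    print(zz,[proj(S,[*(np.array([x,y])+ey*37.5+ex*dx),zz]).round(1).tolist() for dx in (-8,8)])
```

```text
0 [[294.4, 246.3], [287.1, 246.3]]
8 [[294.6, 243.2], [287.3, 243.2]]
17.8 [[294.9, 239.5], [287.5, 239.5]]
30 [[295.2, 234.8], [287.8, 234.7]]
40 [[295.5, 230.8], [288.0, 230.8]]
50 [[295.7, 226.9], [288.3, 226.8]]
```

send_rows([
  [0,0,0.5,0,0,0],
  [0,0,1.0,0,0,0],
  [0,0,1.4,0,0,0],
  [0,0,1.4,0,0,0],
])

```text
clock: 5.18
eef_pos: [449.5, 60.3, 10.4]
eef_rot: [-3.141, 0.001, 0.367]
wrist_force: [-0.6, -0.7, -0.8]
finger_gap: 49.7
```

send_rows([
  [0,0,0.3,0,0,0],
  [0,0,0.5,0,0,0],
  [0,0,0.5,0,0,0],
])

```text
clock: 5.55
eef_pos: [449.6, 60.3, 5.6]
eef_rot: [-3.141, 0.0, 0.367]
wrist_force: [1.1, -0.1, 0.1]
finger_gap: 49.5
```

send_rows([
  [0,0,0.4,0,0,0],
  [0,0,0.8,0,0,0],
  [0,0,1.2,0,0,0],
  [0,0,1.2,0,0,0],
])

```text
clock: 6.05
eef_pos: [449.5, 60.3, -6.6]
eef_rot: [-3.141, 0.001, 0.367]
wrist_force: [-0.3, 0.6, -0.1]
finger_gap: 49.6
```

```bash
python3 snap.py d side 240,170,90,90,6.5
```

```text
t 6.05 pos [449.48  60.34  -6.62] yaw 0.367 F [-0.27  0.59 -0.11] gap 49.59
```

View pics/side_d.png

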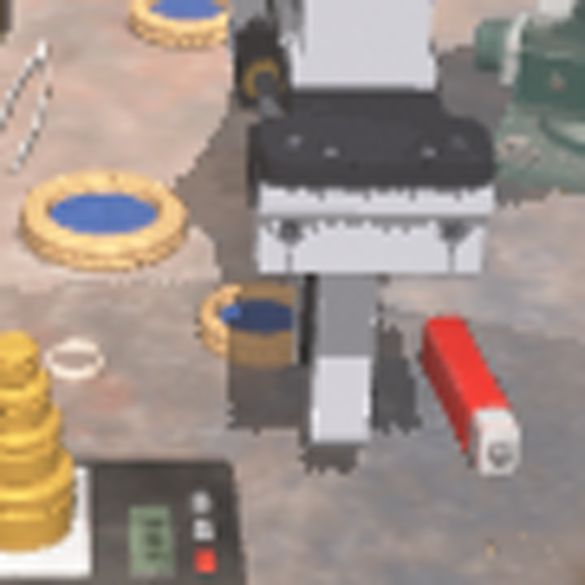

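The picture is right: the finger tip at (292,238) is still above its shadow although the reported TCP z is -6.6. There is a height offset of about 36 mm, so I'll find the bench by gentle contact.

send_rows([
  [0,0,0.5,0,0,0],
  [0,0,1.0,0,0,0],
  [0,0,1.4,0,0,0],
  [0,0,1.4,0,0,0],
])

```text
clock: 6.6
eef_pos: [449.4, 60.3, -20.6]
eef_rot: [-3.141, 0.001, 0.367]
wrist_force: [-0.8, -0.1, 0.1]
finger_gap: 49.7
```

send_rows([
  [0,0,0.1,0,0,0],
  [0,0,0.2,0,0,0],
  [0,0,0.3,0,0,0],
  [0,0,0.3,0,0,0],
])

```text
clock: 7.1
eef_pos: [449.7, 60.4, -23.3]
eef_rot: [-3.142, -0.0, 0.367]
wrist_force: [-0.3, 0.2, 0.5]
finger_gap: 49.7
```

send_rows([
  [0,0,0.1,0,0,0],
  [0,0,0.2,0,0,0],
  [0,0,0.2,0,0,0],
])

```text
clock: 7.48
eef_pos: [449.9, 60.4, -23.6]
eef_rot: [3.141, -0.0, 0.367]
wrist_force: [-12.0, -1.2, 32.7]
finger_gap: 49.8
```

send_rows([
  [0,0,0.1,0,0,0],
  [0,0,0.2,0,0,0],
  [0,0,0.2,0,0,0],
])

```text
clock: 7.85
eef_pos: [450.1, 60.4, -23.9]
eef_rot: [3.141, -0.001, 0.367]
wrist_force: [-26.5, -1.6, 67.1]
finger_gap: 49.8
```

Contact came at TCP z of about -23.4, so tip height = TCP z + 23.4, not TCP z - 8. I'll raise off and re-check the lateral agreement using this offset.

send_rows([
  [0,0,-1,0,0,0],
  [0,0,-4,0,0,0],
  [0,0,-8,0,0,0],
  [0,0,-11,0,0,0],
  [0,0,-12.5,0,0,0],
  [0,0,-12.5,0,0,0],
])

```text
clock: 8.6
eef_pos: [449.9, 60.3, 97.9]
eef_rot: [3.141, -0.001, 0.367]
wrist_force: [-0.5, -0.8, -0.5]
finger_gap: 49.9
```

Run:
```python
from h import *
from cell import read_state
K=23.4
s=read_state();print(s['clock'],s['eef_pos'],s['eef_rot'],s['wrist_force'])
for tag,(x,y,z,w) in {'b':(526.55,160.97,110.72,1.1516),'a':(526.81,160.51,111.33,0.3661),'d':(449.48,60.34,-6.62,.367)}.items():
    S=load(f'side_{tag}.pkl')
    ex=np.array([np.cos(w),np.sin(w)]);ey=np.array([-ex[1],ex[0]])
    for dy in (-37.5,-25,25,37.5):
        print(tag,dy,[proj(S,[*(np.array([x,y])+ey*dy+ex*dx),z+K]).round(1).tolist() for dx in (-10,10)])
S=load('side_b.pkl'); cv2.imwrite('pics/side_b2.png',cv2.resize(S['image'][180:215,215:265],None,fx=15,fy=15,interpolation=cv2.INTER_NEAREST))
p=s['eef_pos'];print(row([*p,s['eef_rot'][2]],[526.3,160,72,0.367]))
```

```text
8.6 [449.93774496  60.34773074  97.94326719] [ 3.14127929e+00 -1.00113657e-03  3.66947175e-01] [-0.4614149  -0.76475464 -0.4830754 ]
b -37.5 [[231.9, 190.2], [224.4, 193.3]]
b -25 [[236.0, 192.2], [228.5, 195.4]]
b 25 [[253.6, 200.5], [246.1, 204.0]]
b 37.5 [[258.3, 202.7], [250.8, 206.3]]
a -37.5 [[246.3, 189.1], [236.6, 189.0]]
a -25 [[246.2, 191.8], [236.3, 191.7]]
a 25 [[245.8, 203.6], [235.2, 203.6]]
a 37.5 [[245.6, 206.8], [234.9, 206.8]]
d -37.5 [[292.7, 221.9], [284.2, 221.9]]
d -25 [[293.2, 224.7], [284.7, 224.7]]
d 25 [[295.6, 236.7], [286.5, 236.7]]
d 37.5 [[296.2, 240.0], [287.0, 239.9]]
[10.7, -6.56, 2.59, 0.0, 0.0, -0.0]
```

View pics/side_b2.png

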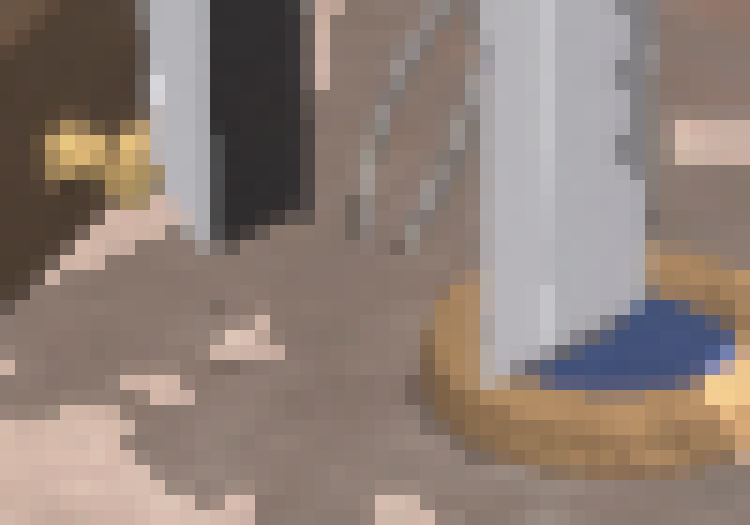

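send_rows([
  [2.6,-1.6,0,0,0,0],
  [5.3,-3.3,0,0,0,0],
  [8,-5,0,0,0,0],
  [10.6,-6.56,0,0,0,0],
  [10.6,-6.56,0,0,0,0],
  [10.6,-6.56,1.5,0,0,0],
  [10.6,-6.56,3,0,0,0],
  [10.6,-6.56,4,0,0,0],
  [10.6,-6.56,4.6,0,0,0],
  [10.6,-6.56,4.6,0,0,0],
  [10.6,-6.56,4.6,0,0,0],
])

```text
clock: 9.98
eef_pos: [525.3, 159.7, 52.1]
eef_rot: [3.141, -0.001, 0.367]
wrist_force: [0.4, 0.7, 1.1]
finger_gap: 49.8
```

```bash
python3 snap.py e side 205,165,80,95,6.3
```

```text
t 9.97 pos [525.33 159.66  52.14] yaw 0.367 F [0.4  0.74 1.14] gap 49.79
```

View pics/side_e.png

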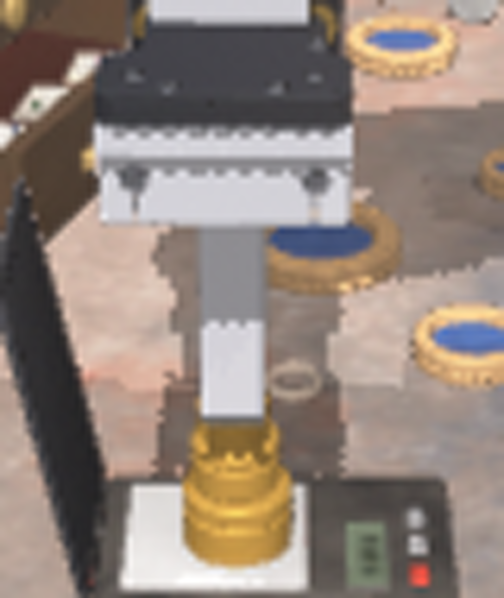

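The tip at (241.5,231) sits just below the 20 g weight's top, and the stack centre is within about 1 mm of the finger column. I'll shift 1 mm and close.

send_rows([
  [-0.1,0,0,0,0,0],
  [-0.1,0,0,0,0,0],
  [-0.1,0,0,0,0,0],
  [-0.1,0,0,0,0,0],
  [-0.1,0,0,0,0,0],
  [-0.1,0,0,0,0,0],
], hand=-1, grip_force=12)

```text
clock: 10.78
eef_pos: [524.2, 159.2, 51.8]
eef_rot: [3.142, -0.0, 0.367]
wrist_force: [-0.1, -0.6, -0.1]
finger_gap: 15.0
```

```bash
python3 snap.py f side 205,165,80,95,6.3
```

```text
t 10.78 pos [524.19 159.25  51.79] yaw 0.367 F [-0.11 -0.55 -0.12] gap 14.95
```

View pics/side_f.png

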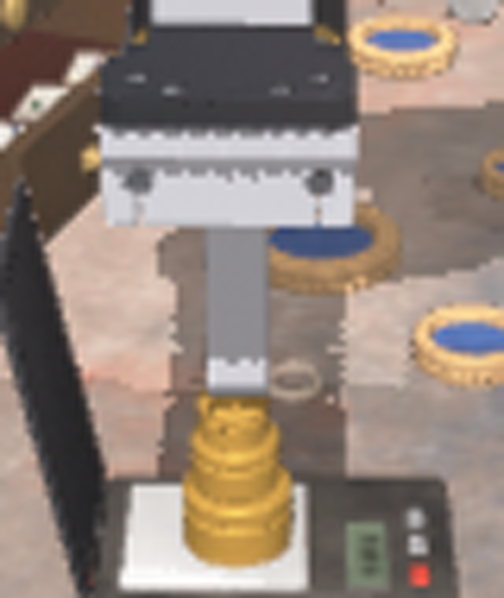

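send_rows([
  [0,0,-0.3,0,0,0],
  [0,0,-1,0,0,0],
  [0,0,-2,0,0,0],
  [0,0,-3,0,0,0],
  [0,0,-4,0,0,0],
  [0,0,-4,0,0,0],
])

```text
clock: 11.58
eef_pos: [524.6, 159.4, 92.7]
eef_rot: [3.141, -0.002, 0.367]
wrist_force: [0.1, 0.5, -0.3]
finger_gap: 15.1
```

```bash
python3 snap.py g side 205,165,80,95,6.3
```

```text
t 11.57 pos [524.59 159.35  92.73] yaw 0.3669 F [ 0.06  0.53 -0.27] gap 15.1
```

View pics/side_g.png

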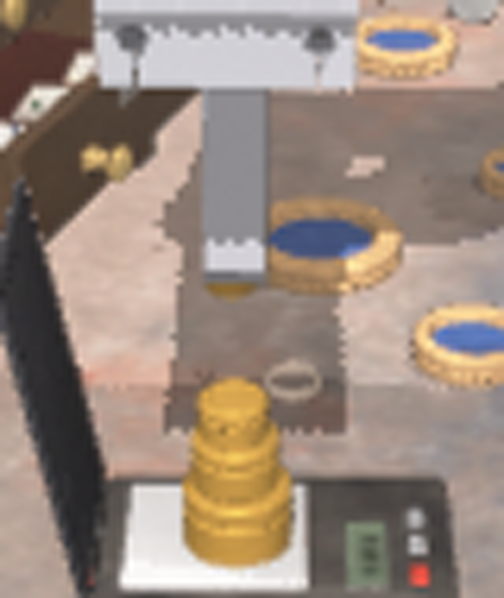

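Run:
```python
from h import *
S=load('side_g.pkl'); x,y,z=524.59,159.35,92.73; w=.367
ex=np.array([np.cos(w),np.sin(w)]);ey=np.array([-ex[1],ex[0]])
tip=z+23.4
print('tip',tip,[proj(S,[*(np.array([x,y])+ey*dy+ex*dx),tip]).round(1).tolist() for dy in (8,20) for dx in (-10,0,10)])
for zb in (tip-4,tip-6,tip-8,tip-10): 
    a=cylpix(S,x,y,zb,8,12); print(zb-tip, a.min(0).round(1),a.max(0).round(1))
im=S['image']; hsv=cv2.cvtColor(im,cv2.COLOR_BGR2HSV)
g=cv2.inRange(hsv,(14,110,40),(35,255,255))
for v in range(205,260):
    u=np.where(g[v,232:255])[0]+232
    if len(u): print(v,u.min(),u.max(),(u.min()+u.max())/2,len(u))
```

```text
tip 116.13 [[247.2, 207.8], [242.1, 207.8], [237.0, 207.7], [247.1, 210.8], [241.9, 210.8], [236.7, 210.8]]
-4.0 [238.1 200.3] [246.3 209.6]
-6.0 [238.1 201.2] [246.3 210.4]
-8.0 [238.1 202.1] [246.3 211.3]
-10.0 [238.2 203. ] [246.3 212.2]
205 248 248 248.0 1
206 248 252 250.0 5
207 248 254 251.0 6
208 248 254 251.0 5
209 251 254 252.5 2
210 238 254 246.0 9
211 239 243 241.0 5
225 239 244 241.5 6
226 238 245 241.5 8
227 236 246 241.0 11
228 236 247 241.5 12
229 236 247 241.5 12
230 236 247 241.5 12
231 236 247 241.5 12
232 236 248 242.0 13
233 236 248 242.0 13
234 235 248 241.5 14
235 235 248 241.5 14
236 236 248 242.0 13
237 235 248 241.5 14
238 235 248 241.5 14
239 235 249 242.0 15
240 235 250 242.5 16
241 234 250 242.0 17
242 234 250 242.0 17
243 234 250 242.0 17
244 234 250 242.0 17
245 234 250 242.0 17
246 234 250 242.0 17
247 234 250 242.0 17
248 234 250 242.0 17
249 234 250 242.0 17
250 235 250 242.5 16
251 235 249 242.0 15
252 236 249 242.5 14
253 237 247 242.0 11
254 240 245 242.5 6
```

The 20 g weight is lifted: a brass sliver shows below the tips at (241,211), and the 50 g top is exposed at (241.5,225). Now carrying it to nest_20.

send_rows([
  [-0.6,1.4,0,0,0,0],
  [-1.8,4.3,0,0,0,0],
  [-3.3,8,0,0,0,0],
  [-5,12,0,0,0,0],
  [-6.7,16,0,0,0,0],
  [-8.3,19.9,0,0,0,0],
  [-9.9,23.6,0,0,0,0],
  [-11,26.5,0,0,0,0],
  [-11.9,28.5,1,0,0,0],
  [-11.9,28.5,3.5,0,0,0],
  [-11.9,28.5,6,0,0,0],
  [-11.9,28.5,7,0,0,0],
])

```text
clock: 13.12
eef_pos: [514.1, -149.9, 20.3]
eef_rot: [-3.14, 0.002, 0.366]
wrist_force: [-1.3, 0.2, -0.4]
finger_gap: 15.1
```

send_rows([
  [0,0,0.5,0,0,0],
  [0,0,0.5,0,0,0],
])

```text
clock: 13.38
eef_pos: [515.5, -149.6, 17.1]
eef_rot: [3.141, -0.0, 0.367]
wrist_force: [0.9, -0.5, -0.1]
finger_gap: 14.6
```

```bash
python3 snap.py h side 250,120,80,100,6; python3 snap.py h2 top 270,150,110,100,6
```

```text
t 13.38 pos [ 515.48 -149.64   17.1 ] yaw 0.367 F [ 0.95 -0.48 -0.11] gap 14.62
t 13.43 pos [ 515.64 -149.62   17.36] yaw 0.3671 F [ 0.52  0.77 -0.83] gap 15.01
```

View pics/side_h.png

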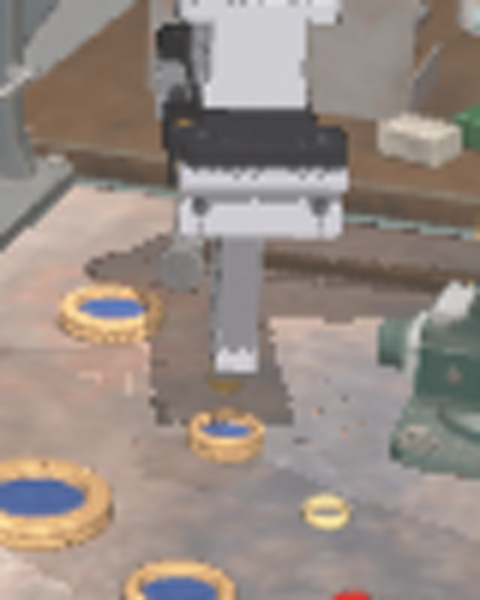

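View pics/top_h2.png

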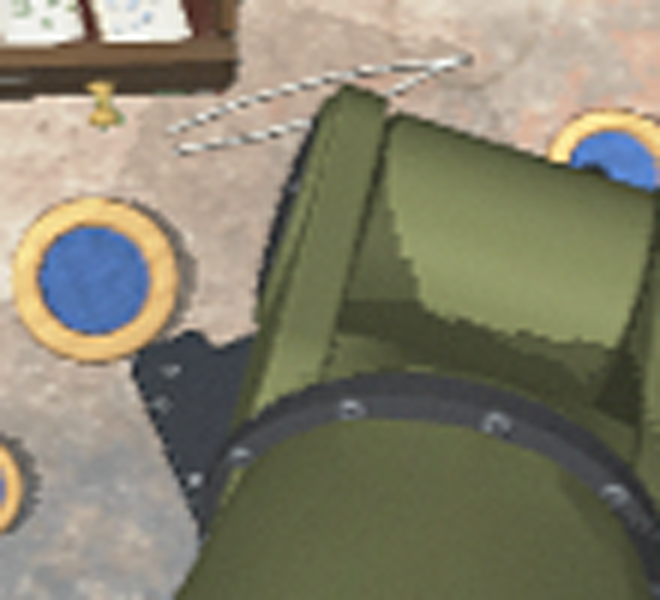

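The sliver of the 20 g weight at (287,184) lines up with nest_20's felt at (287.5,191). Lowering, watching the force.

send_rows([
  [0,0,0.6,0,0,0],
  [0,0,1.2,0,0,0],
  [0,0,1.7,0,0,0],
  [0,0,2.0,0,0,0],
  [0,0,2.0,0,0,0],
])

```text
clock: 14.1
eef_pos: [515.2, -149.5, -3.5]
eef_rot: [-3.141, 0.0, 0.367]
wrist_force: [0.1, 0.8, 0.1]
finger_gap: 14.8
```

send_rows([
  [0,0,0.1,0,0,0],
  [0,0,0.2,0,0,0],
  [0,0,0.2,0,0,0],
])

```text
clock: 14.48
eef_pos: [515.3, -149.5, -5.3]
eef_rot: [-3.142, -0.0, 0.367]
wrist_force: [0.7, 0.5, -0.1]
finger_gap: 15.2
```

send_rows([
  [0,0,0.1,0,0,0],
  [0,0,0.15,0,0,0],
  [0,0,0.15,0,0,0],
])

```text
clock: 14.85
eef_pos: [515.3, -149.5, -6.8]
eef_rot: [-3.142, 0.0, 0.367]
wrist_force: [1.2, 0.9, -0.1]
finger_gap: 15.1
```

```bash
python3 snap.py i side 265,165,50,40,14
```

```text
t 14.85 pos [ 515.31 -149.47   -6.79] yaw 0.3669 F [ 1.16  0.92 -0.08] gap 15.07
```

View pics/side_i.png

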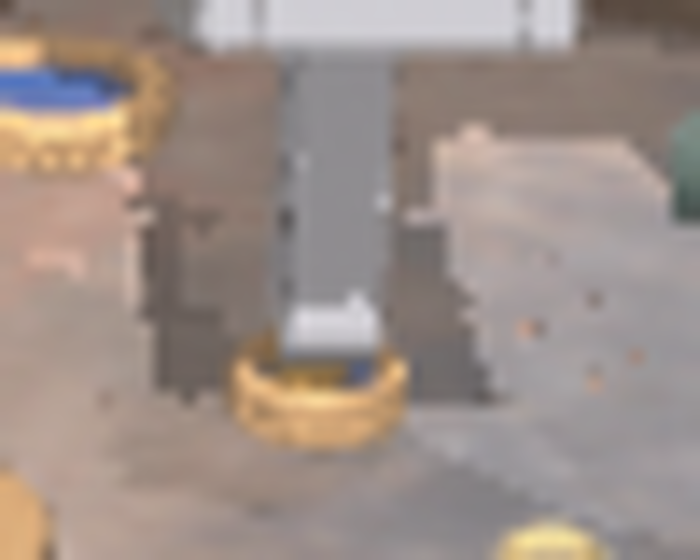

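The gold shows inside ring nest_20 at (286.5,191.5), about 2.5 mm toward +x, with blue visible at right. I'll shift 2 mm back and lower a bit more.

send_rows([
  [-0.1,0,0,0,0,0],
  [-0.2,0,0,0,0,0],
  [-0.2,0,0.05,0,0,0],
  [-0.2,0,0.1,0,0,0],
  [-0.2,0,0.1,0,0,0],
])

```text
clock: 15.52
eef_pos: [513.5, -150.2, -7.8]
eef_rot: [-3.142, 0.0, 0.367]
wrist_force: [0.9, -0.5, -0.4]
finger_gap: 15.0
```

send_rows([
  [0,0,0,0,0,0],
  [0,0,0,0,0,0],
  [0,0,0,0,0,0],
  [0,0,-0.5,0,0,0],
  [0,0,-2,0,0,0],
  [0,0,-5,0,0,0],
  [0,0,-9,0,0,0],
  [0,0,-12,0,0,0],
  [0,0,-12,0,0,0],
], hand=0.06)

```text
clock: 16.65
eef_pos: [514.6, -150.6, 115.4]
eef_rot: [3.138, -0.004, 0.367]
wrist_force: [-0.0, -0.5, -1.1]
finger_gap: 49.7
```

```bash
python3 snap.py j side 265,165,50,40,14
python3 - <<'E'
from h import *
from cell import read_state
s=read_state();p=s['eef_pos'];w=s['eef_rot'][2];print(row([*p,w],[524.9,159.4,110,0.367]))
E
```

```text
t 16.65 pos [ 514.62 -150.62  115.39] yaw 0.367 F [-0.   -0.49 -1.15] gap 49.69
[12.15, -28.51, 0.35, 0.0, 0.0, 0.0]
```

View pics/side_j.png

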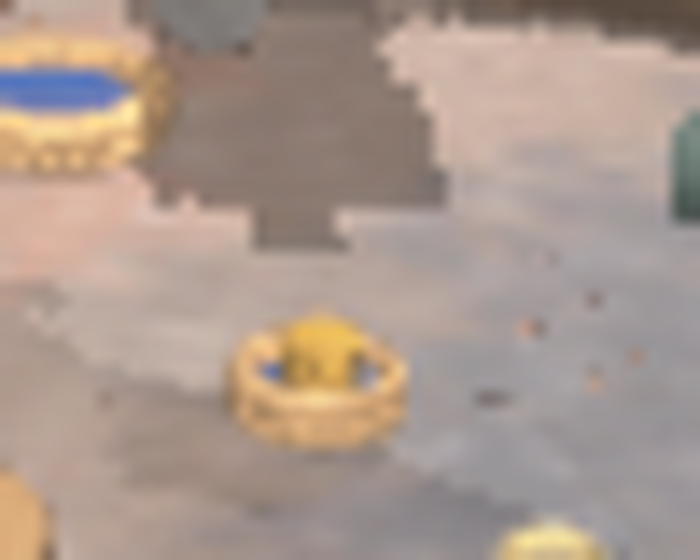

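The 20 g weight stands upright and centred in nest_20, with its top at (287.5,189) and blue on both sides. Heading back for the 50 g weight.

send_rows([
  [1.2,-2.8,0,0,0,0],
  [3.2,-7.5,0,0,0,0],
  [5.5,-12.6,0,0,0,0],
  [7.8,-18,0,0,0,0],
  [9.8,-22.5,0,0,0,0],
  [11.4,-26.3,0,0,0,0],
  [12.4,-28.5,0,0,0,0],
  [12.4,-28.5,1,0,0,0],
  [12.4,-28.5,3.5,0,0,0],
  [12.4,-28.5,5,0,0,0],
  [12.4,-28.5,5,0,0,0],
  [12.4,-28.5,5,0,0,0],
])

```text
clock: 18.2
eef_pos: [527.3, 160.1, 62.8]
eef_rot: [3.142, -0.001, 0.367]
wrist_force: [0.4, -0.4, 0.1]
finger_gap: 49.9
```

```bash
python3 snap.py k side 205,165,80,95,6.3; python3 snap.py k2 top 235,160,150,90,5
python3 - <<'E'
from h import *
from cell import read_state
s=read_state();p=s['eef_pos'];w=s['eef_rot'][2];print(p,row([*p,w],[526.8,160.2,37.6,0.367]))
S=load('side_k.pkl');g=cv2.inRange(cv2.cvtColor(S['image'],cv2.COLOR_BGR2HSV),(14,110,40),(35,255,255))
for v in range(220,258):
    u=np.where(g[v,225:262])[0]+225
    if len(u): print(v,u.min(),u.max(),(u.min()+u.max())/2,end=' | ')
E
```

```text
t 18.2 pos [527.3  160.08  62.78] yaw 0.3666 F [ 0.4  -0.36  0.11] gap 49.92
t 18.25 pos [527.41 160.17  63.01] yaw 0.3667 F [ 0.44 -0.1   0.11] gap 49.6
[527.39793042 160.27890263  63.02815496] [-0.06, -0.01, 2.54, 0.0, 0.0, -0.01]
227 246 246 246.0 | 228 236 247 241.5 | 229 236 247 241.5 | 230 236 247 241.5 | 231 236 247 241.5 | 232 236 248 242.0 | 233 236 248 242.0 | 234 235 249 242.0 | 235 235 248 241.5 | 236 235 248 241.5 | 237 235 248 241.5 | 238 235 248 241.5 | 239 235 249 242.0 | 240 235 250 242.5 | 241 234 250 242.0 | 242 234 250 242.0 | 243 234 250 242.0 | 244 234 250 242.0 | 245 234 250 242.0 | 246 234 250 242.0 | 247 234 250 242.0 | 248 234 250 242.0 | 249 234 250 242.0 | 250 235 250 242.5 | 251 235 249 242.0 | 252 236 249 242.5 | 253 237 247 242.0 | 254 240 245 242.5 |
```

View pics/side_k.png

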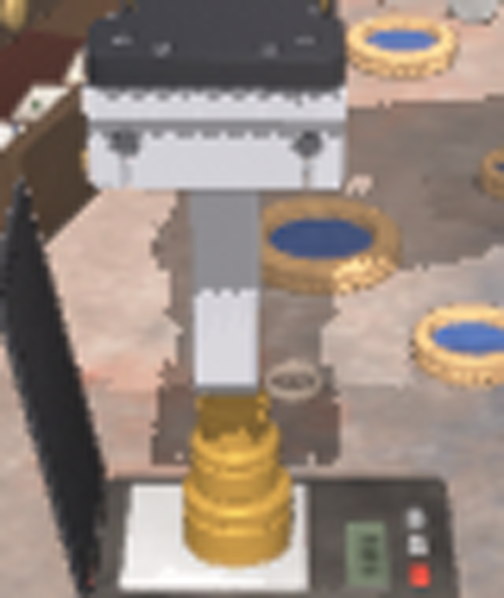

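View pics/top_k2.png

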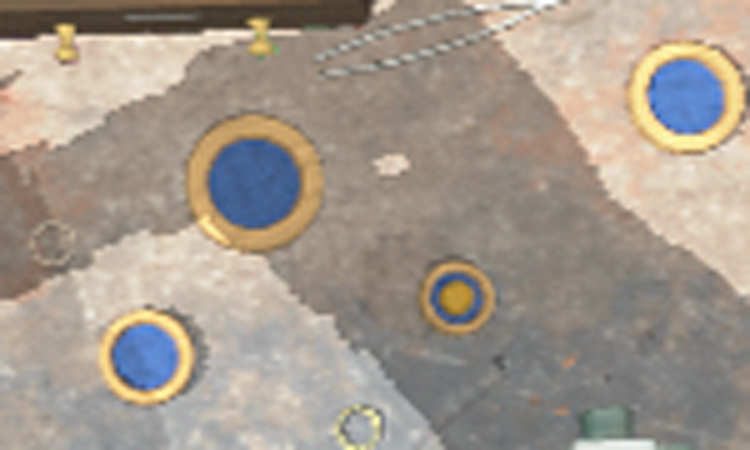

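nest_20 is confirmed from above: the brass disc is centred in the blue at (326.4,219.4). Descending on the 50 g weight and gripping.

send_rows([
  [0,0,0.8,0,0,0],
  [0,0,1.6,0,0,0],
  [0,0,2.2,0,0,0],
  [0,0,2.5,0,0,0],
  [0,0,2.5,0,0,0],
  [0,0,2.5,0,0,0],
])

```text
clock: 19.05
eef_pos: [527.1, 160.4, 37.5]
eef_rot: [3.142, -0.0, 0.367]
wrist_force: [0.2, 0.4, -0.3]
finger_gap: 49.8
```

send_rows([
  [0,0,0,0,0,0],
  [0,0,0,0,0,0],
  [0,0,0,0,0,0],
  [0,0,0,0,0,0],
  [0,0,0,0,0,0],
], hand=-1, grip_force=15)

```text
clock: 19.68
eef_pos: [527.0, 160.3, 37.3]
eef_rot: [3.142, -0.0, 0.367]
wrist_force: [0.5, -0.0, 1.0]
finger_gap: 22.0
```

send_rows([
  [0,0,-0.3,0,0,0],
  [0,0,-1,0,0,0],
  [0,0,-2,0,0,0],
  [0,0,-3,0,0,0],
  [0,0,-4,0,0,0],
  [0,0,-5,0,0,0],
  [0,0,-5,0,0,0],
])

```text
clock: 20.55
eef_pos: [527.3, 160.4, 88.2]
eef_rot: [3.141, -0.001, 0.367]
wrist_force: [-0.2, 0.4, -0.9]
finger_gap: 22.4
```

```bash
python3 snap.py l side 205,165,80,95,6.3
python3 - <<'E'
from h import *
from cell import read_state
s=read_state();p=s['eef_pos'];w=s['eef_rot'][2];print(p,row([*p,w],[492.8,2.3,75,0.367]))
S=load('side_l.pkl');g=cv2.inRange(cv2.cvtColor(S['image'],cv2.COLOR_BGR2HSV),(14,110,40),(35,255,255))
for v in range(200,258):
    u=np.where(g[v,230:256])[0]+230
    if len(u): print(v,u.min(),u.max(),(u.min()+u.max())/2,end=' | ')
E
```

```text
t 20.55 pos [527.35 160.44  88.16] yaw 0.367 F [-0.18  0.38 -0.94] gap 22.38
[527.0640403  160.34699659  87.50202108] [-8.87, 13.52, 1.25, 0.0, 0.0, -0.0]
205 246 248 247.0 | 206 246 252 249.0 | 207 246 255 250.5 | 208 246 255 250.5 | 209 246 255 250.5 | 210 246 255 250.5 | 211 246 246 246.0 | 212 246 246 246.0 | 213 237 245 241.0 | 214 238 244 241.0 | 230 240 243 241.5 | 231 237 246 241.5 | 232 236 248 242.0 | 233 236 248 242.0 | 234 235 248 241.5 | 235 235 248 241.5 | 236 236 248 242.0 | 237 235 248 241.5 | 238 235 248 241.5 | 239 235 249 242.0 | 240 235 250 242.5 | 241 234 250 242.0 | 242 234 250 242.0 | 243 234 250 242.0 | 244 234 250 242.0 | 245 234 250 242.0 | 246 234 250 242.0 | 247 234 250 242.0 | 248 234 250 242.0 | 249 234 250 242.0 | 250 235 250 242.5 | 251 235 249 242.0 | 252 236 249 242.5 | 253 237 247 242.0 | 254 240 245 242.5 |
```

View pics/side_l.png

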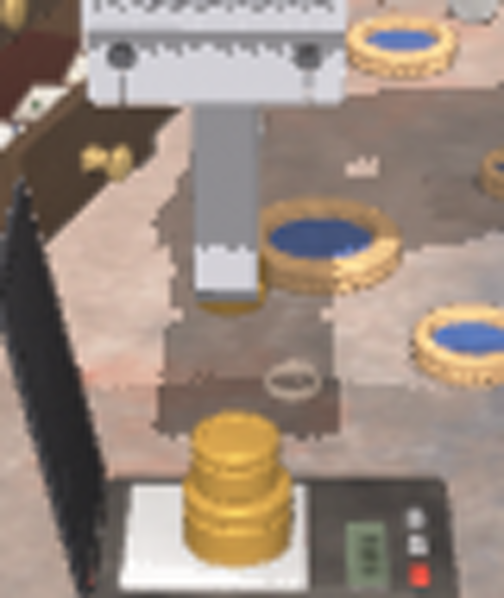

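send_rows([
  [-0.5,0.8,0,0,0,0],
  [-1.8,2.8,0,0,0,0],
  [-3.6,5.5,0,0,0,0],
  [-5.5,8.4,0,0,0,0],
  [-7.2,11,0,0,0,0],
  [-8.4,12.8,0,0,0,0],
  [-8.87,13.5,1,0,0,0],
  [-8.87,13.5,3,0,0,0],
  [-8.87,13.5,5.5,0,0,0],
  [-8.87,13.5,7,0,0,0],
  [-8.87,13.5,7.5,0,0,0],
  [-8.87,13.5,7.5,0,0,0],
])

```text
clock: 22.1
eef_pos: [492.7, 2.6, 12.3]
eef_rot: [-3.142, -0.0, 0.367]
wrist_force: [0.6, -0.1, -0.6]
finger_gap: 22.0
```

```bash
python3 snap.py m side 250,160,60,70,8.5
```

```text
t 22.1 pos [492.72   2.58  12.32] yaw 0.3671 F [ 0.56 -0.06 -0.57] gap 21.98
```

View pics/side_m.png

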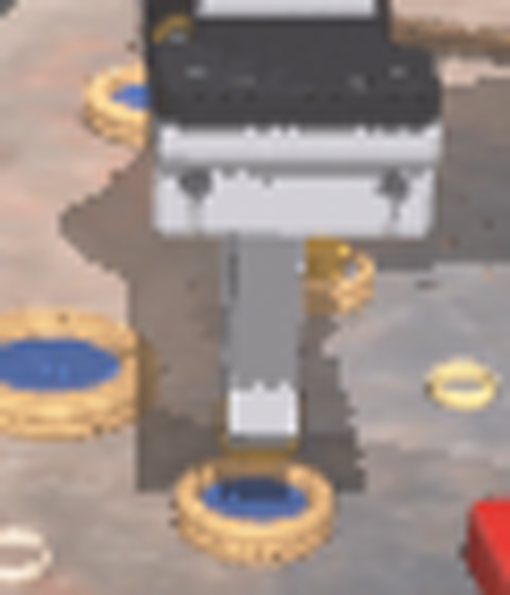

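send_rows([
  [0.07,0,0.6,0,0,0],
  [0.07,0,1.2,0,0,0],
  [0.07,0,1.6,0,0,0],
  [0.07,0,1.85,0,0,0],
  [0.07,0,1.85,0,0,0],
])

```text
clock: 22.78
eef_pos: [493.2, 2.7, -6.4]
eef_rot: [-3.141, 0.0, 0.367]
wrist_force: [-0.0, -0.4, -0.4]
finger_gap: 22.3
```

```bash
python3 snap.py n side 260,200,45,40,14
```

```text
t 22.77 pos [493.18   2.73  -6.41] yaw 0.367 F [-0.01 -0.36 -0.35] gap 22.3
```

View pics/side_n.png

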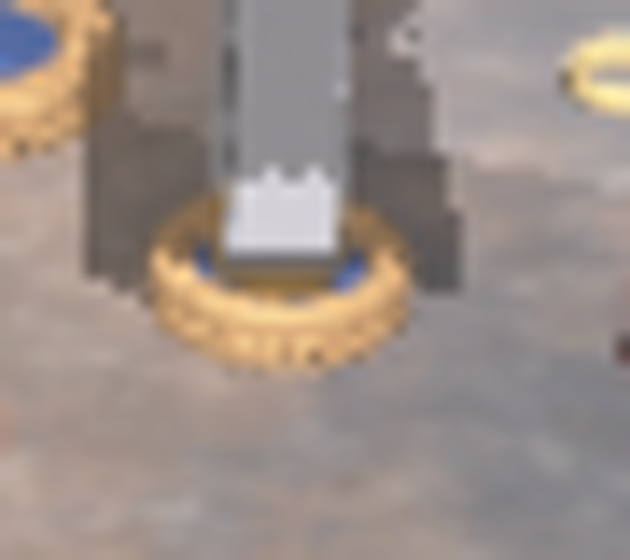

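The 50 g weight is between blue strips on both sides inside nest_50, around (280,218). Lowering the last bit, then releasing.

send_rows([
  [0,0,0.08,0,0,0],
  [0,0,0.15,0,0,0],
  [0,0,0.15,0,0,0],
])

```text
clock: 23.2
eef_pos: [493.2, 2.7, -7.7]
eef_rot: [-3.142, 0.0, 0.367]
wrist_force: [-0.6, 0.5, -0.2]
finger_gap: 22.4
```

send_rows([
  [0,0,0,0,0,0],
  [0,0,0,0,0,0],
  [0,0,0,0,0,0],
  [0,0,-0.5,0,0,0],
  [0,0,-2,0,0,0],
  [0,0,-5,0,0,0],
  [0,0,-9,0,0,0],
  [0,0,-9.5,0,0,0],
  [0,0,-9.5,0,0,0],
  [0,0,-9.5,0,0,0],
], hand=0.17)

```text
clock: 24.45
eef_pos: [492.7, 2.8, 86.4]
eef_rot: [-3.141, 0.001, 0.367]
wrist_force: [0.3, 0.2, -1.1]
finger_gap: 55.3
```

Run:
```python
from h import *
from cell import read_state
s=read_state();p=s['eef_pos'];w=s['eef_rot'][2];print(s['clock'],p,s['finger_gap'],row([*p,w],[526.5,160.2,50,0.367]))
```

```text
24.45 [492.69226094   2.78008136  86.35841361] 55.33753783210734 [8.8, -13.48, 3.64, 0.0, 0.0, -0.0]
```

send_rows([
  [0.7,-1,0,0,0,0],
  [2.4,-3.5,0,0,0,0],
  [4.6,-7,0,0,0,0],
  [6.8,-10.5,0,0,0,0],
  [8.3,-12.8,0,0,0,0],
  [8.8,-13.5,0,0,0,0],
  [8.8,-13.5,1,0,0,0],
  [8.8,-13.5,3,0,0,0],
  [8.8,-13.5,5,0,0,0],
  [8.8,-13.5,6.2,0,0,0],
  [8.8,-13.5,6.6,0,0,0],
  [8.8,-13.5,6.6,0,0,0],
])

```text
clock: 25.95
eef_pos: [527.1, 160.1, 21.4]
eef_rot: [3.142, -0.0, 0.367]
wrist_force: [0.4, 0.7, -0.3]
finger_gap: 55.0
```

```bash
python3 snap.py o side 205,175,80,90,6.5; python3 snap.py o2 top 235,160,150,90,5
```

```text
t 25.95 pos [527.09 160.11  21.41] yaw 0.3666 F [ 0.36  0.73 -0.27] gap 54.97
t 26.0 pos [527.25 160.23  21.72] yaw 0.3668 F [-0.04  0.12 -0.16] gap 55.17
```

View pics/side_o.png

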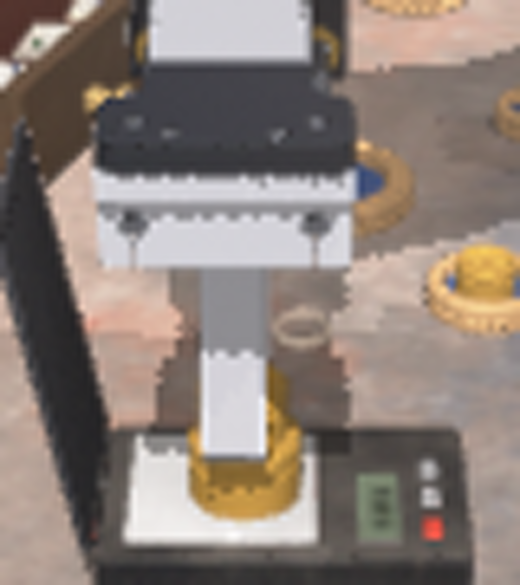

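View pics/top_o2.png

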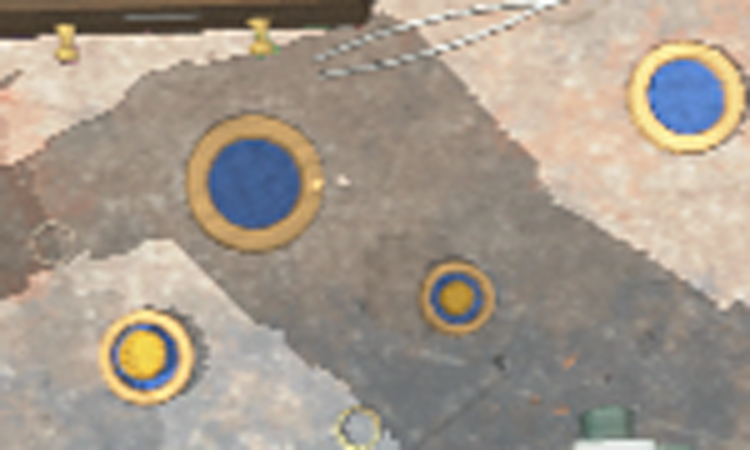

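nest_50 is confirmed from above, with the disc inside the recess at (263.2,230.4). Gripping the 100 g weight now.

send_rows([
  [0,0,0,0,0,0],
  [0,0,0,0,0,0],
  [0,0,0,0,0,0],
  [0,0,0,0,0,0],
  [0,0,0,0,0,0],
], hand=-1, grip_force=22)

```text
clock: 26.68
eef_pos: [527.0, 160.4, 21.4]
eef_rot: [3.142, -0.0, 0.367]
wrist_force: [-1.3, 0.1, 2.9]
finger_gap: 28.2
```

send_rows([
  [0,0,-0.3,0,0,0],
  [0,0,-1,0,0,0],
  [0,0,-2,0,0,0],
  [0,0,-3,0,0,0],
  [0,0,-4,0,0,0],
  [0,0,-5,0,0,0],
  [0,0,-6,0,0,0],
  [0,0,-6,0,0,0],
])

```text
clock: 27.68
eef_pos: [527.4, 160.4, 82.1]
eef_rot: [3.141, -0.001, 0.367]
wrist_force: [0.2, 0.1, -1.1]
finger_gap: 28.5
```

```bash
python3 snap.py p side 205,175,80,90,6.5
python3 - <<'E'
from h import *
from cell import read_state
s=read_state();p=s['eef_pos'];w=s['eef_rot'][2];print(p,row([*p,w],[613.9,-266.4,81,0.367]))
E
```

```text
t 27.68 pos [527.36 160.43  82.13] yaw 0.367 F [ 0.21  0.07 -1.09] gap 28.52
[527.03800065 160.33966172  81.47021058] [-7.2, 42.95, 0.05, 0.0, 0.0, -0.0]
```

View pics/side_p.png

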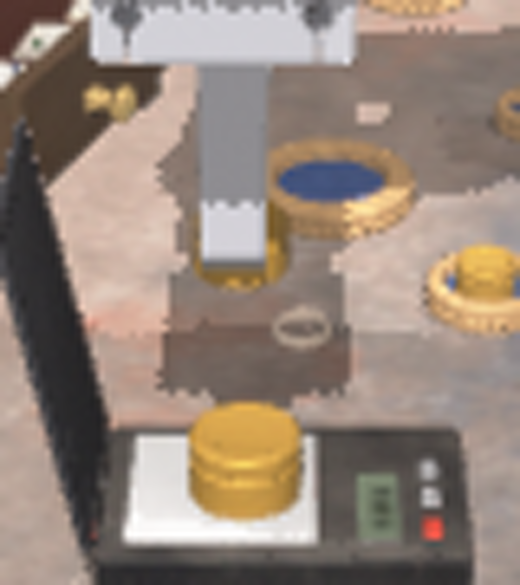

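Run:
```python
from h import *
T=load('top_o2.pkl');T0=load('top_0.pkl');hsv=cv2.cvtColor(T['image'],cv2.COLOR_BGR2HSV)
for name,(u,v,r,top,nest) in {'20':(326,219,8,20,(517.4,-148.4)),'50':(264,231,10,22,(492.8,2.3))}.items():
    sub=hsv[v-r:v+r+1,u-r:u+r+1]
    # brass inside blue hole: fill of (blue) convex hull minus blue
    h0=cv2.cvtColor(T0['image'],cv2.COLOR_BGR2HSV)[v-r:v+r+1,u-r:u+r+1]
    fl=cv2.inRange(h0,(100,90,40),(130,255,255))
    br=cv2.inRange(sub,(14,120,40),(35,255,255)); 
    k,l,st,ce=cv2.connectedComponentsWithStats(cv2.bitwise_and(br,cv2.dilate(fl,np.ones((3,3)))))
    i=1+np.argmax(st[1:,4]); c=ce[i]+[u-r,v-r]; m=cv2.moments(fl,True); cf=np.array([m['m10']/m['m00']+u-r,m['m01']/m['m00']+v-r])
    print(name,'brass',st[i],c.round(2),'on z top',ray(T,c,top).round(1),'mid',ray(T,c,top-2).round(1),'felt0',cf.round(2),ray(T,cf,8).round(1),'nest',nest)
```

```text
20 brass [ 5  5  6  7 32] [325.72 219.19] on z top [ 515.8 -146.9   20. ] mid [ 516.1 -147.2   18. ] felt0 [325.61 218.97] [ 518.1 -148.4    8. ] nest (517.4, -148.4)
50 brass [ 5  5  9 10 71] [263.15 230.55] on z top [492.5   3.6  22. ] mid [492.7   3.6  20. ] felt0 [263.64 230.9 ] [493.3   2.4   8. ] nest (492.8, 2.3)
```

send_rows([
  [-0.2,1.3,0,0,0,0],
  [-0.7,4.3,0,0,0,0],
  [-1.45,8.6,0,0,0,0],
  [-2.25,13.3,0,0,0,0],
  [-3,18.1,0,0,0,0],
  [-3.85,22.8,0,0,0,0],
  [-4.65,27.5,0,0,0,0],
  [-5.4,32.3,0,0,0,0],
  [-6.15,36.6,0,0,0,0],
  [-6.75,40,0,0,0,0],
  [-7.1,42.1,0,0,0,0],
  [-7.2,43,0,0,0,0],
])

```text
clock: 29.22
eef_pos: [613.4, -268.5, 80.5]
eef_rot: [-3.141, 0.001, 0.365]
wrist_force: [-0.1, -0.0, -1.4]
finger_gap: 28.3
```

send_rows([
  [0,0,0.5,0,0,0],
  [0,0,2,0,0,0],
  [0,0,4,0,0,0],
  [0,0,5.5,0,0,0],
  [0,0,6,0,0,0],
  [0,0,6,0,0,0],
])

```text
clock: 29.98
eef_pos: [614.0, -266.8, 21.0]
eef_rot: [-3.141, 0.0, 0.367]
wrist_force: [0.8, -0.0, -0.9]
finger_gap: 28.1
```

```bash
python3 snap.py q side 235,135,60,60,10
```

```text
t 29.98 pos [ 614.02 -266.81   21.03] yaw 0.367 F [ 0.84 -0.01 -0.89] gap 28.13
```

View pics/side_q.png

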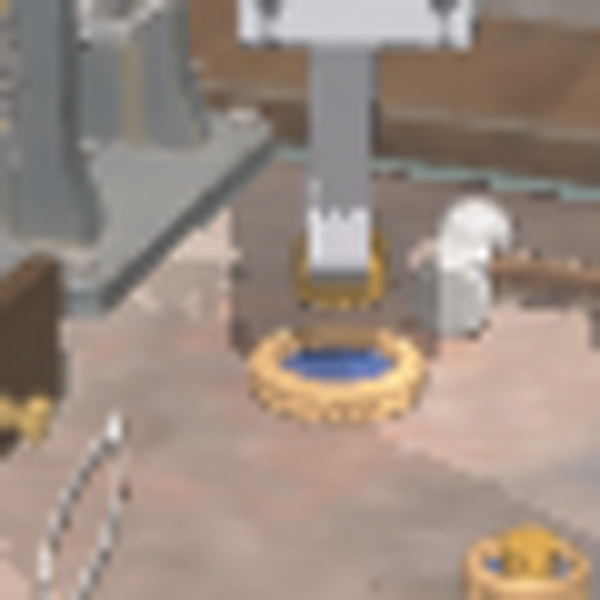

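The 100 g weight at (268.7,162) is aligned with nest_100, ring centre (268.2,172). Lowering.

send_rows([
  [0.05,0,0.7,0,0,0],
  [0.05,0,1.4,0,0,0],
  [0.05,0,2,0,0,0],
  [0.05,0,2.4,0,0,0],
  [0.05,0,2.6,0,0,0],
  [0.05,0,2.6,0,0,0],
])

```text
clock: 30.78
eef_pos: [614.5, -266.7, -4.8]
eef_rot: [-3.142, -0.0, 0.367]
wrist_force: [0.2, -0.9, -1.8]
finger_gap: 28.2
```

```bash
python3 snap.py r side 245,145,50,45,12
```

```text
t 30.77 pos [ 614.51 -266.69   -4.79] yaw 0.367 F [ 0.15 -0.88 -1.79] gap 28.24
```

View pics/side_r.png

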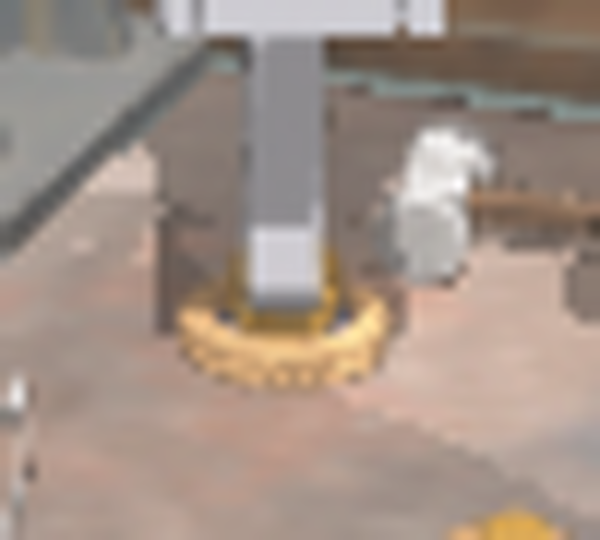

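send_rows([
  [0,0,0.08,0,0,0],
  [0,0,0.15,0,0,0],
  [0,0,0.15,0,0,0],
])

```text
clock: 31.2
eef_pos: [614.5, -266.7, -6.3]
eef_rot: [-3.142, 0.0, 0.367]
wrist_force: [-0.5, -0.6, -1.4]
finger_gap: 28.1
```

send_rows([
  [0,0,0,0,0,0],
  [0,0,0,0,0,0],
  [0,0,0,0,0,0],
  [0,0,-0.5,0,0,0],
  [0,0,-2,0,0,0],
  [0,0,-5,0,0,0],
  [0,0,-9,0,0,0],
  [0,0,-9.5,0,0,0],
  [0,0,-9.5,0,0,0],
  [0,0,-9.5,0,0,0],
], hand=0.25)

```text
clock: 32.45
eef_pos: [614.0, -266.5, 87.6]
eef_rot: [-3.14, 0.001, 0.367]
wrist_force: [0.2, -0.5, 0.3]
finger_gap: 58.7
```

```bash
python3 snap.py s side 245,145,50,45,12
python3 - <<'E'
from h import *
from cell import read_state
s=read_state();p=s['eef_pos'];w=s['eef_rot'][2];print(s['clock'],p,s['finger_gap'],row([*p,w],[526.4,160.0,0,0.367]))
E
```

```text
t 32.45 pos [ 613.99 -266.45   87.58] yaw 0.3669 F [ 0.16 -0.5   0.32] gap 58.69
32.5 [ 614.0111899  -266.47419722   87.55688431] 58.727924584241826 [7.12, -42.95, 8.76, 0.0, 0.0, -0.0]
```

View pics/side_s.png

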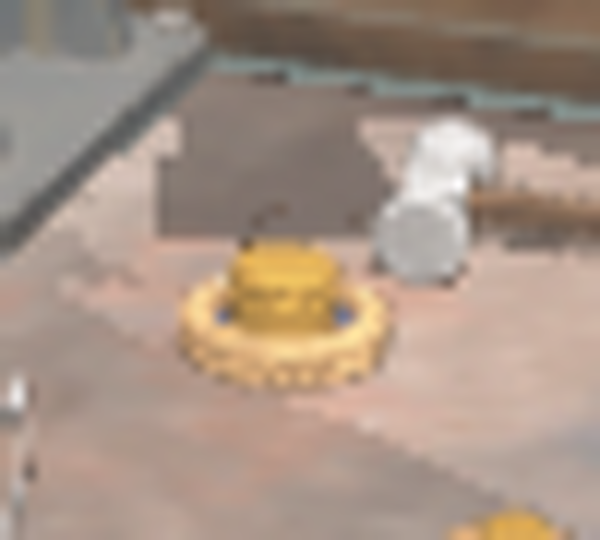

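The 100 g weight stands upright in nest_100 at about (268.7,170), with blue on both sides. Going back for the 200 g weight.

send_rows([
  [0.3,-2,0,0,0,0],
  [1,-6,0,0,0,0],
  [1.9,-11,0,0,0,0],
  [2.8,-16.5,0,0,0,0],
  [3.7,-22,0,0,0,0],
  [4.6,-27.5,0,0,0,0],
  [5.5,-33,0,0,0,0],
  [6.3,-38,0,0,0,0],
  [6.9,-41.5,0,0,0,0],
  [7.1,-42.9,0,0,0,0],
  [7.1,-42.9,1,0,0,0],
  [7.1,-42.9,3,0,0,0],
])

```text
clock: 34.0
eef_pos: [527.3, 158.0, 58.1]
eef_rot: [3.141, -0.001, 0.366]
wrist_force: [0.1, -0.0, -0.3]
finger_gap: 58.9
```

```bash
python3 snap.py u2 top 335,150,75,60,10
python3 - <<'E'
from h import *
from cell import read_state
s=read_state();p=s['eef_pos'];w=s['eef_rot'][2];print(s['clock'],p,s['finger_gap'],row([*p,w],[526.4,160.0,-1.4,0.367]))
E
```

```text
t 34.0 pos [527.33 158.04  58.09] yaw 0.3661 F [ 0.12 -0.02 -0.3 ] gap 58.94
34.05 [525.84380823 157.52243497  55.06073807] 58.87502097582944 [0.14, -0.21, 5.65, 0.0, 0.0, -0.08]
```

View pics/top_u2.png

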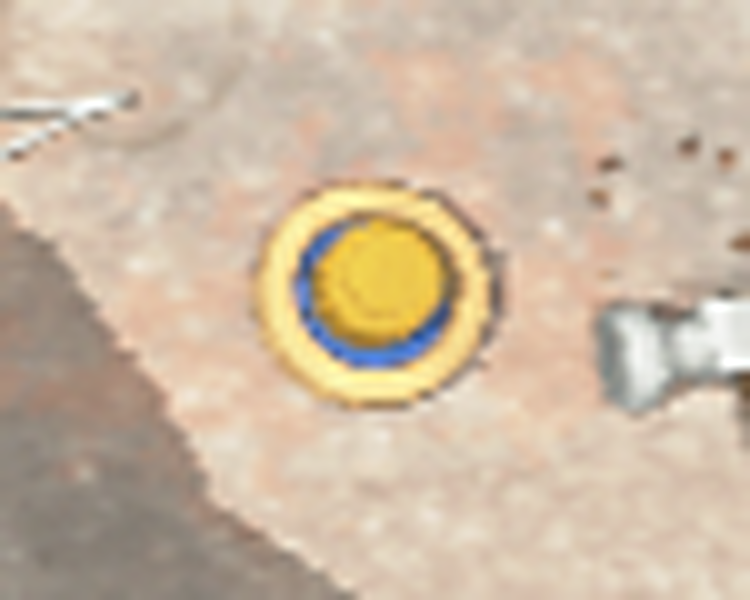

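nest_100 is confirmed from above: the disc is inside the recess at (373,178). Descending on the 200 g weight.

send_rows([
  [0.1,-0.2,0.5,0,0,0],
  [0.1,-0.2,2,0,0,0],
  [0.1,-0.2,3.5,0,0,0],
  [0.1,-0.2,4.8,0,0,0],
  [0.1,-0.2,5.5,0,0,0],
  [0.1,-0.2,5.5,0,0,0],
  [0.1,-0.2,5.5,0,0,0],
])

```text
clock: 34.92
eef_pos: [527.4, 161.5, 4.2]
eef_rot: [3.141, -0.001, 0.367]
wrist_force: [-1.0, -0.1, 0.1]
finger_gap: 59.1
```

```bash
python3 snap.py v side 205,175,80,90,6.5
```

```text
t 34.92 pos [527.36 161.53   4.15] yaw 0.367 F [-0.96 -0.12  0.14] gap 59.07
```

View pics/side_v.png

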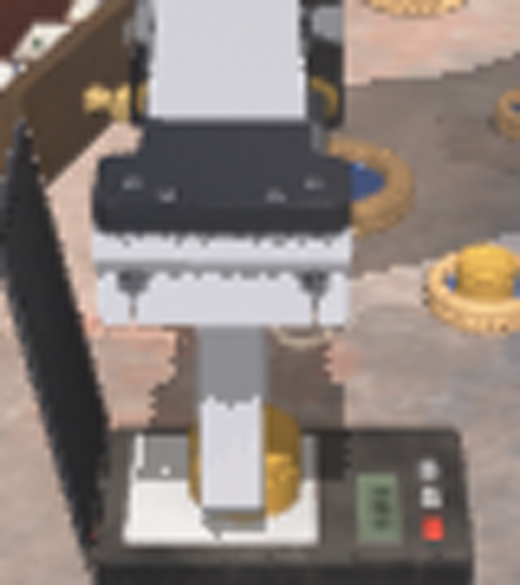

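send_rows([
  [-0.1,0.1,0.2,0,0,0],
  [-0.1,0.1,0.4,0,0,0],
  [-0.1,0.1,0.55,0,0,0],
  [-0.1,0.1,0.55,0,0,0],
])

```text
clock: 35.48
eef_pos: [526.4, 160.2, -1.9]
eef_rot: [-3.142, 0.0, 0.367]
wrist_force: [0.1, 0.2, 0.4]
finger_gap: 58.7
```

send_rows([
  [0,0,0,0,0,0],
  [0,0,0,0,0,0],
  [0,0,0,0,0,0],
  [0,0,0,0,0,0],
  [0,0,0,0,0,0],
], hand=-1, grip_force=30)

```text
clock: 36.1
eef_pos: [526.5, 160.1, -1.7]
eef_rot: [-3.142, -0.0, 0.367]
wrist_force: [0.1, 0.5, 0.9]
finger_gap: 35.1
```

send_rows([
  [0,0,-0.3,0,0,0],
  [0,0,-1,0,0,0],
  [0,0,-2,0,0,0],
  [0,0,-3,0,0,0],
  [0,0,-4,0,0,0],
  [0,0,-5,0,0,0],
  [0,0,-6,0,0,0],
  [0,0,-6,0,0,0],
  [0,0,-6,0,0,0],
])

```text
clock: 37.22
eef_pos: [526.3, 160.1, 58.0]
eef_rot: [-3.142, 0.0, 0.367]
wrist_force: [0.3, 0.0, -2.9]
finger_gap: 35.1
```

```bash
python3 snap.py w side 205,175,80,90,6.5
python3 - <<'E'
from h import *
from cell import read_state
s=read_state();p=s['eef_pos'];w=s['eef_rot'][2];print(p,row([*p,w],[576.9,-53.8,60,0.367]))
E
```

```text
t 37.23 pos [526.28 160.1   57.96] yaw 0.3669 F [ 0.32  0.01 -2.91] gap 35.07
[526.25579583 160.06977057  57.85443369] [-2.94, 21.78, -0.21, 0.0, 0.0, -0.0]
```

View pics/side_w.png

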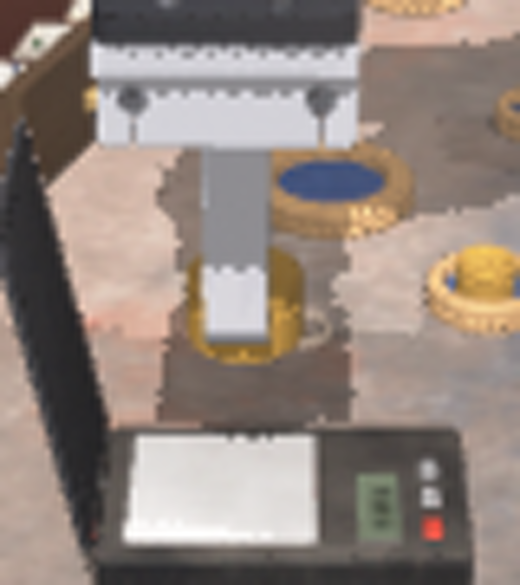

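The 200 g weight is held (brass at (242.5,222), platform empty). Carrying it to nest_200 and turning the yaw to 0 to stay clear of the open drawer.

send_rows([
  [-0.1,1,-0.5,0,0,0],
  [-0.45,3.5,-0.5,0,0,4],
  [-0.95,7,-0.5,0,0,9],
  [-1.5,11,-0.5,0,0,14],
  [-2,15,-0.5,0,0,19],
  [-2.45,18.5,-0.5,0,0,21],
  [-2.75,20.9,-0.5,0,0,21],
  [-2.87,21.8,0,0,0,21],
  [-2.87,21.8,1,0,0,21],
  [-2.87,21.8,2.5,0,0,21],
  [-2.87,21.8,3,0,0,21],
  [-2.87,21.8,3,0,0,21],
])

```text
clock: 38.78
eef_pos: [577.6, -53.1, 27.7]
eef_rot: [-3.141, 0.001, 0.001]
wrist_force: [1.1, 1.8, -2.3]
finger_gap: 35.5
```

```bash
python3 snap.py x side 220,135,80,90,6.5
```

```text
t 38.77 pos [577.64 -53.11  27.7 ] yaw 0.0011 F [ 1.13  1.78 -2.31] gap 35.48
```

View pics/side_x.png

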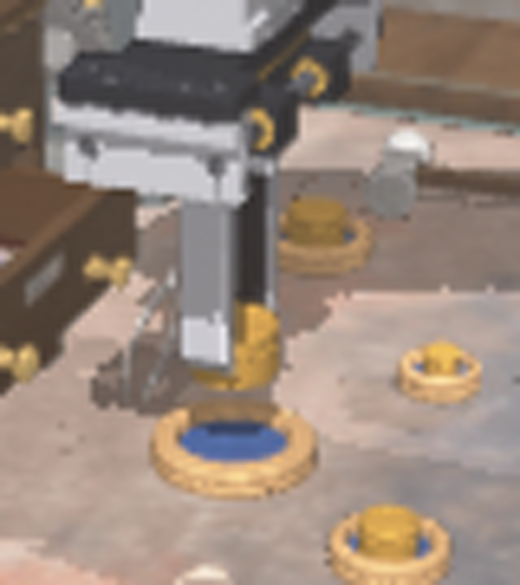

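The 200 g weight (centre column about 256.5) is over nest_200 (ring centre about (256,204)). Lowering.

send_rows([
  [-0.05,0,0.7,0,0,0],
  [-0.05,0,1.5,0,0,0],
  [-0.05,0,2.3,0,0,0],
  [-0.05,0,2.9,0,0,0],
  [-0.05,0,3.2,0,0,0],
  [-0.05,0,3.2,0,0,0],
])

```text
clock: 39.58
eef_pos: [577.4, -53.6, -3.9]
eef_rot: [-3.142, 0.0, 0.0]
wrist_force: [0.1, 0.2, -3.0]
finger_gap: 35.4
```

```bash
python3 snap.py y side 230,175,50,45,12
```

```text
t 39.58 pos [577.38 -53.63  -3.9 ] yaw 0.0004 F [ 0.14  0.24 -2.96] gap 35.36
```

View pics/side_y.png

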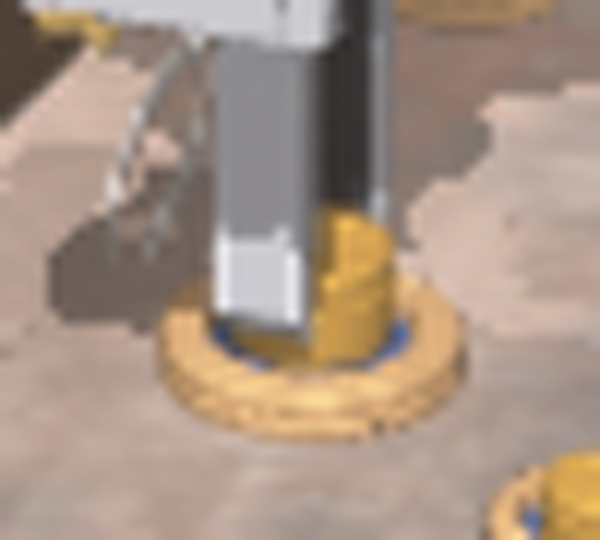

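send_rows([
  [0,0,0.08,0,0,0],
  [0,0,0.16,0,0,0],
  [0,0,0.2,0,0,0],
  [0,0,0.2,0,0,0],
])

```text
clock: 40.12
eef_pos: [577.4, -53.6, -5.8]
eef_rot: [-3.142, 0.0, 0.0]
wrist_force: [0.3, -0.4, -2.5]
finger_gap: 35.1
```

send_rows([
  [0,0,0.05,0,0,0],
  [0,0,0.05,0,0,0],
])

```text
clock: 40.38
eef_pos: [577.4, -53.6, -6.3]
eef_rot: [-3.142, -0.0, 0.0]
wrist_force: [-0.7, 0.2, -2.1]
finger_gap: 35.2
```

send_rows([
  [0,0,0,0,0,0],
  [0,0,0,0,0,0],
  [0,0,0,0,0,0],
  [0,0,-0.5,0,0,0],
  [0,0,-2,0,0,0],
  [0,0,-5,0,0,0],
  [0,0,-9,0,0,0],
  [0,0,-13,0,0,0],
  [0,0,-15,0,0,0],
  [0,0,-15,0,0,0],
], hand=0.3)

```text
clock: 41.62
eef_pos: [578.1, -53.7, 146.0]
eef_rot: [3.141, -0.004, 0.0]
wrist_force: [-0.6, 0.5, -0.4]
finger_gap: 61.0
```

```bash
python3 snap.py z side 190,130,110,120,5; python3 snap.py z2 top
```

```text
t 41.62 pos [578.13 -53.73 146.01] yaw 0.0004 F [-0.56  0.48 -0.38] gap 61.0
t 41.67 pos [577.49 -53.66 144.34] yaw 0.0005 F [ 1.2   0.12 -0.38] gap 61.37
```

View pics/side_z.png

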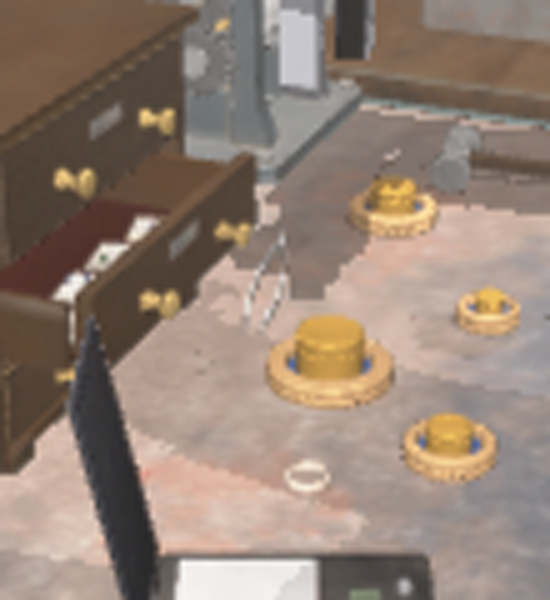

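View pics/top_z2.png

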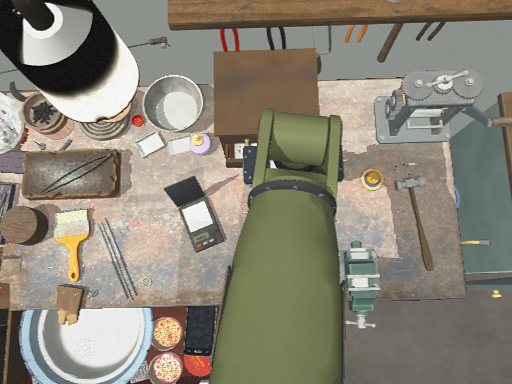

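All four weights stand in their nests in the side view: 200 at (256,201), 100 at (268.5,170), 50 at (280,218), 20 at (288,191). Before the lid move I'll check the arm's clearance to the lamp.

Run:
```python
from h import *
from scipy.optimize import least_squares
T=load('top_0.pkl');S=load('side_0.pkl')
a=np.linspace(0,2*np.pi,180)
def f(p):
    pts=[(p[0]+p[3]*np.cos(q),p[1]+p[3]*np.sin(q),p[2]) for q in a]
    t=np.array([proj(T,x) for x in pts]);s=np.array([proj(S,x) for x in pts])
    return [t[:,0].max()-139,t[:,1].max()-124,s[:,0].max()-114,s[:,1].max()-181]
r=least_squares(f,[780,330,215,80]);print('lamp rim c,z,r',r.x.round(),r.fun.round(2))
Tz=load('top_z2.pkl')
for z in (300,350,400,450): print(z,'wrist far edge',ray(Tz,(300,110),z).round(),'left',ray(Tz,(258,130),z).round(),'right',ray(Tz,(343,140),z).round())
Ta=load('top_a.pkl')
for z in (300,350): print(z,ray(Ta,(185,150),z).round(),ray(Ta,(115,168),z).round())
for uv in ((180,145),(150,145),(200,143),(173,103)): print(uv,ray(T,uv,10).round())
from cell import read_state
s=read_state();p=s['eef_pos'];w=s['eef_rot'][2];print(s['clock'],p,row([*p,w],[630.0,182.6,144,0.367]))
```

```text
lamp rim c,z,r [784. 342. 250.  99.] [-0. -0. -0. -0.]
300 wrist far edge [679. -70. 300.] left [643.   8. 300.] right [ 619. -145.  300.]
350 wrist far edge [659. -65. 350.] left [625.   7. 350.] right [ 603. -135.  350.]
400 wrist far edge [638. -61. 400.] left [607.   7. 400.] right [ 586. -125.  400.]
450 wrist far edge [618. -56. 450.] left [589.   7. 450.] right [ 570. -115.  450.]
300 [610. 141. 300.] [580. 267. 300.]
350 [594. 131. 350.] [566. 249. 350.]
(180, 145) [716. 206.  10.]
(150, 145) [718. 282.  10.]
(200, 143) [719. 156.  10.]
(173, 103) [829. 225.  10.]
41.725 [577.10806437 -53.6082008  143.35509608] [5.3, -23.62, -0.06, 0.0, 0.0, -21.0]
```

The lamp rim is about 100 mm clear. Going over to behind the open lid with the fingers closed.

send_rows([
  [0.4,-1.8,0,0,0,-4],
  [1.2,-5.4,0,0,0,-11],
  [2.2,-9.8,0,0,0,-18],
  [3.2,-14.2,0,0,0,-21],
  [4.2,-18.5,0,0,0,-21],
  [5,-22,0,0,0,-21],
  [5.3,-23.6,0,0,0,-21],
  [5.3,-23.6,0,0,0,-21],
  [5.3,-23.6,1,0,0,-21],
  [5.3,-23.6,3.5,0,0,-21],
  [5.3,-23.6,6,0,0,-21],
  [5.3,-23.6,6.5,0,0,-21],
], hand=-1, grip_force=10)

```text
clock: 43.22
eef_pos: [629.4, 181.0, 76.7]
eef_rot: [-3.141, 0.003, 0.366]
wrist_force: [1.4, 0.1, 0.8]
finger_gap: 0.7
```

```bash
python3 snap.py A side 170,120,120,140,4.2
python3 - <<'E'
from h import *
from cell import read_state
s=read_state();p=s['eef_pos'];w=s['eef_rot'][2]
O=np.array([517.3,155.3]);ex=np.array([.9334,.3588]);ey=np.array([-.3588,.9334]);d=p[:2]-O
print('scale X,Y,tip',d@ex,d@ey,p[2]+23.4,s['finger_gap'])
E
```

```text
t 43.23 pos [629.39 180.96  76.73] yaw 0.3656 F [1.38 0.15 0.82] gap 0.7
scale X,Y,tip 114.3047250872353 -16.107371262665428 100.78349725043773 0.6051745174610867
```

View pics/side_A.png

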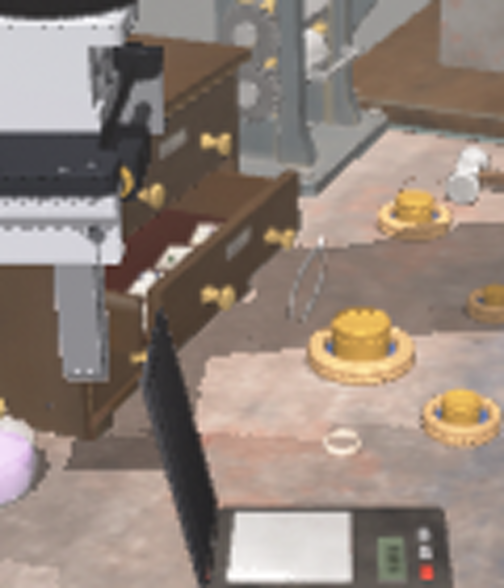

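The lid top is at (208,194) and the closed fingers are behind it at (190,209). Now sweeping along the lid's arc.

send_rows([
  [-1.5,0,0.3,0,0,0],
  [-2.7,0,0.4,0,0,0],
  [-3.7,0,0.5,0,0,0],
  [-4.5,0,0.6,0,0,0],
  [-5.6,0,0.65,0,0,0],
  [-6.6,0,0.8,0,0,0],
  [-7.8,0,1.2,0,0,0],
  [-8.9,0,1.7,0,0,0],
  [-9.8,0,2.4,0,0,0],
  [-10.7,0,3.2,0,0,0],
  [-11.5,0,4.2,0,0,0],
  [-12,0,5.2,0,0,0],
])

```text
clock: 44.78
eef_pos: [517.7, 139.1, 25.9]
eef_rot: [-3.142, 0.0, 0.367]
wrist_force: [-0.1, 0.1, 0.6]
finger_gap: 0.6
```

```bash
python3 snap.py B side 190,150,100,120,5
python3 - <<'E'
from h import *
from cell import read_state
s=read_state();p=s['eef_pos'];w=s['eef_rot'][2]
O=np.array([517.3,155.3]);ex=np.array([.9334,.3588]);ey=np.array([-.3588,.9334]);d=p[:2]-O
print('scale X,Y,tip',d@ex,d@ey,p[2]+23.4,s['finger_gap'])
E
```

```text
t 44.77 pos [517.72 139.14  25.93] yaw 0.367 F [-0.1   0.12  0.61] gap 0.57
scale X,Y,tip -6.412306980125828 -15.123887301007345 48.033006531571516 0.32892638485935394
```

I can't view any more pictures, so from here I'll check with force readings and image measurements. Finishing the press.

send_rows([
  [-0.3,0,0.7,0,0,0],
  [-0.5,0,1.4,0,0,0],
  [-0.65,0,2.1,0,0,0],
  [-0.7,0,2.6,0,0,0],
  [-0.7,0,2.6,0,0,0],
])

```text
clock: 45.45
eef_pos: [511.6, 136.8, 0.3]
eef_rot: [-3.141, 0.001, 0.367]
wrist_force: [0.1, -0.3, -0.3]
finger_gap: 0.5
```

send_rows([
  [0,0,0.2,0,0,0],
  [0,0,0.4,0,0,0],
  [0,0,0.5,0,0,0],
  [0,0,0.5,0,0,0],
])

```text
clock: 45.95
eef_pos: [511.8, 136.8, -4.3]
eef_rot: [-3.142, 0.0, 0.367]
wrist_force: [0.0, -0.7, -0.2]
finger_gap: 0.4
```

send_rows([
  [0,0,0.05,0,0,0],
  [0,0,0.1,0,0,0],
  [0,0,0.1,0,0,0],
])

```text
clock: 46.32
eef_pos: [511.8, 136.8, -5.1]
eef_rot: [3.142, -0.0, 0.367]
wrist_force: [-0.5, 0.4, 3.1]
finger_gap: 0.3
```

A 3 N contact at tip height 18.3 matches the shut lid's top face at 18 mm. I'll press slightly more, then lift away and check by image measurement.

send_rows([
  [0,0,0.04,0,0,0],
  [0,0,0.04,0,0,0],
  [0,0,0.04,0,0,0],
])

```text
clock: 46.7
eef_pos: [511.9, 136.8, -5.2]
eef_rot: [3.142, -0.0, 0.367]
wrist_force: [-2.9, -0.7, 7.8]
finger_gap: 0.5
```

send_rows([
  [0,0,-0.3,0,0,0],
  [0,0,-1.5,0,0,0],
  [0,0,-4,0,0,0],
  [0,0,-8,0,0,0],
  [0,1,-12,0,0,0],
  [0,4,-14,0,0,0],
  [-3,9,-16,0,0,0],
  [-6,14,-16,0,0,0],
  [-10,20,-16,0,0,0],
  [-13,25,-16,0,0,0],
  [-14,28,-16,0,0,0],
  [-14,28,-16,0,0,0],
])

```text
clock: 48.2
eef_pos: [481.2, -176.8, 154.9]
eef_rot: [3.141, -0.0, 0.364]
wrist_force: [0.5, 0.2, 0.1]
finger_gap: 0.6
```

```bash
cat > chk.py <<'E'
from h import *
from cell import read_state, imaging
s=read_state();print(s['clock'],np.round(s['eef_pos'],1),np.round(s['wrist_force'],2),np.round(s['qd'],3))
S=imaging.camera('side');T=imaging.camera('top')
pickle.dump(S,open('side_C.pkl','wb'));pickle.dump(T,open('top_C.pkl','wb'))
cv2.imwrite('pics/side_C.png',S['image']);cv2.imwrite('pics/top_C.png',T['image'])
O=np.array([517.3,155.3]);ex=np.array([.9334,.3588]);ey=np.array([-.3588,.9334])
for n,C in (('side',S),('top',T)):
    hsv=cv2.cvtColor(C['image'],cv2.COLOR_BGR2HSV)
    # value along scale mid line at lid top height
    out=[]
    for X in (-75,-68,-62,-56,-50,-40,-20,0,20,40,52):
        w=O+ex*X; u,v=proj(C,[*w,18]).round().astype(int)
        out.append((X,hsv[v,u].tolist()))
    print(n,out)
    m=cv2.inRange(hsv,(0,0,190),(180,40,255)); 
    sub=m[190:245,170:228] if n=='top' else m[235:262,215:258]
    print('white platform px',int((sub>0).sum()))
E
python3 chk.py
```

```text
48.2 [ 481.2 -176.8  154.9] [0.52 0.23 0.1 ] [ 0.057 -0.011  0.021  0.006  0.     0.036]
side [(-75, [10, 35, 174]), (-68, [11, 35, 177]), (-62, [8, 27, 113]), (-56, [135, 13, 77]), (-50, [135, 6, 79]), (-40, [140, 10, 80]), (-20, [130, 10, 78]), (0, [140, 9, 89]), (20, [130, 17, 90]), (40, [135, 12, 88]), (52, [120, 9, 88])]
white platform px 7
top [(-75, [16, 27, 181]), (-68, [16, 39, 196]), (-62, [173, 23, 45]), (-56, [105, 11, 92]), (-50, [80, 8, 93]), (-40, [96, 14, 91]), (-20, [108, 14, 89]), (0, [102, 13, 100]), (20, [126, 13, 101]), (40, [98, 11, 97]), (52, [98, 11, 97])]
white platform px 826
```

send_rows([
  [-2,1,-1,0,0,0],
  [-6,3,-2,0,0,0],
  [-10,5,-2,0,0,0],
  [-14,7,-2,0,0,0],
  [-18,9,-2,0,0,0],
  [-22,11,-2,0,0,0],
  [-26,13,-2,0,0,0],
  [-30,15,-2,0,0,0],
  [-34,17,-2,0,0,0],
  [-37,18.5,-2,0,0,0],
  [-39,19.5,-2,0,0,0],
  [-39,19.5,-2,0,0,0],
])

```text
clock: 49.8
eef_pos: [187.5, -496.7, 174.3]
eef_rot: [-3.141, -0.0, 0.366]
wrist_force: [0.3, 1.0, -0.4]
finger_gap: 0.1
```

```bash
python3 chk.py
python3 - <<'E'
from h import *
T=load('top_C.pkl');S=load('side_C.pkl');T0=load('top_0.pkl');S0=load('side_0.pkl')
hsv=cv2.cvtColor(T['image'],cv2.COLOR_BGR2HSV);h0=cv2.cvtColor(T0['image'],cv2.COLOR_BGR2HSV)
for name,(nx,ny,rec,h) in {'200':(576.8,-52.6,22,23),'100':(613.8,-266.2,18.5,18),'50':(492.8,2.3,15.5,14),'20':(517.4,-148.4,12,12)}.items():
    u0,v0=proj(T,[nx,ny,8]).round().astype(int); R=14
    sub=hsv[v0-R:v0+R+1,u0-R:u0+R+1]; s0=h0[v0-R:v0+R+1,u0-R:u0+R+1]
    fl=cv2.inRange(s0,(100,90,40),(130,255,255)); ch=cv2.inRange(sub,(100,90,40),(130,255,255))
    br=cv2.inRange(sub,(18,130,40),(35,255,255)); br=cv2.bitwise_and(br,cv2.dilate(fl,np.ones((5,5))))
    k,l,st,ce=cv2.connectedComponentsWithStats(br)
    if k<2: print(name,'none');continue
    i=1+np.argmax(st[1:,4]); c=ce[i]+[u0-R,v0-R]
    w=ray(T,c,8+h*0.8); print(name,'brass',st[i].tolist(),c.round(1),'pos',w.round(1),'d',round(float(np.hypot(w[0]-nx,w[1]-ny)),1))
# lid edge profile in side view
O=np.array([517.3,155.3]);ex=np.array([.9334,.3588]);ey=np.array([-.3588,.9334])
g=cv2.cvtColor(S['image'],cv2.COLOR_BGR2GRAY)
for Y in (-37,0,37):
    for X in (-59,57):
        w=O+ex*X+ey*Y; print('side pred X',X,'Y',Y,[proj(S,[*w,z]).round(1).tolist() for z in (0,18,25)])
w=O+ex*-20+ey*37; u=int(proj(S,[*w,18])[0]); print('col',u,g[225:275,u].tolist())
E
```

```text
49.8 [ 187.5 -496.7  174.3] [ 0.27  1.03 -0.35] [ 0.029 -0.017  0.018  0.005 -0.001  0.02 ]
side [(-75, [11, 34, 181]), (-68, [11, 34, 186]), (-62, [10, 26, 117]), (-56, [130, 10, 79]), (-50, [135, 12, 82]), (-40, [128, 12, 83]), (-20, [135, 13, 80]), (0, [135, 13, 81]), (20, [128, 13, 80]), (40, [135, 13, 79]), (52, [130, 10, 79])]
white platform px 2
top [(-75, [17, 25, 191]), (-68, [16, 38, 209]), (-62, [24, 25, 51]), (-56, [102, 13, 99]), (-50, [110, 8, 98]), (-40, [120, 8, 96]), (-20, [108, 13, 95]), (0, [113, 11, 96]), (20, [105, 16, 95]), (40, [105, 11, 92]), (52, [108, 14, 92])]
white platform px 532
200 brass [7, 6, 15, 15, 174] [285.2 195.1] pos [576.2 -52.   26.4] d 0.8
100 brass [9, 7, 14, 13, 125] [372.6 177.8] pos [ 613.5 -265.6   22.4] d 0.7
50 brass [9, 9, 9, 10, 69] [263.1 230.5] pos [493.    3.8  19.2] d 1.5
20 brass [11, 11, 7, 7, 32] [325.8 219.1] pos [ 516.4 -147.4   17.6] d 1.4
side pred X -59 Y -37 [[273.4, 243.6], [273.7, 236.8], [273.8, 234.1]]
side pred X 57 Y -37 [[221.0, 243.5], [220.7, 236.7], [220.6, 234.0]]
side pred X -59 Y 0 [[274.4, 253.7], [274.6, 246.7], [274.7, 243.9]]
side pred X 57 Y 0 [[219.6, 253.6], [219.3, 246.6], [219.2, 243.8]]
side pred X -59 Y 37 [[275.3, 264.7], [275.6, 257.5], [275.8, 254.6]]
side pred X 57 Y 37 [[218.1, 264.6], [217.7, 257.4], [217.6, 254.5]]
col 256 [154, 157, 162, 172, 168, 160, 164, 162, 168, 163, 156, 152, 156, 114, 72, 74, 74, 75, 74, 76, 77, 78, 77, 77, 79, 79, 78, 80, 80, 83, 83, 84, 85, 86, 69, 69, 79, 48, 45, 48, 85, 158, 155, 157, 159, 160, 161, 163, 165, 161]
```

Run:
```python
from h import *
S=load('side_C.pkl');g=cv2.cvtColor(S['image'],cv2.COLOR_BGR2GRAY).astype(int)
for u in (222,226,230,240,250,260,266,270,272):
    col=g[228:272,u]; d=np.diff(col); top=228+int(np.argmin(d)); dark=np.where(col<110)[0]+228
    seam=[228+i for i in range(len(d)) if d[i]<-10 and 228+i>250]
    print(u,'far edge',top,'dark',dark.min(),dark.max(),'seams',seam)
T=load('top_C.pkl');m=cv2.inRange(cv2.cvtColor(T['image'],cv2.COLOR_BGR2HSV),(0,0,190),(180,40,255))
ys,xs=np.where(m[190:245,170:228]); 
O=np.array([517.3,155.3]);ex=np.array([.9334,.3588]);ey=np.array([-.3588,.9334])
q=np.array([ray(T,(x+170,y+190),15)[:2]-O for x,y in zip(xs,ys)]); X=q@ex;Y=q@ey
print('white px inside scale outline',int(((np.abs(Y)<36)&(X>-58)&(X<55)).sum()))
from cell import read_state
s=read_state();print(s['clock'],np.round(s['wrist_force'],2),np.round(s['qd'],3))
```

```text
222 far edge 237 dark 239 265 seams [258, 261]
226 far edge 237 dark 239 265 seams [258, 261, 268]
230 far edge 237 dark 239 265 seams [258, 259, 261]
240 far edge 237 dark 239 265 seams [258, 261]
250 far edge 237 dark 239 265 seams [258, 261]
260 far edge 237 dark 239 265 seams [258, 259, 261]
266 far edge 237 dark 239 265 seams [258, 259, 261]
270 far edge 237 dark 239 265 seams [258, 260, 261, 270]
272 far edge 237 dark 239 265 seams [258, 261, 270]
white px inside scale outline 0
49.9 [ 0.23 -0.1   0.67] [ 0.01  -0.004  0.003  0.    -0.001 -0.003]
```

send_rows([
  [0,0,0,0,0,0],
  [0,0,0,0,0,0],
  [0,0,0,0,0,0],
])

```text
clock: 50.28
eef_pos: [187.8, -496.5, 174.4]
eef_rot: [3.142, -0.0, 0.367]
wrist_force: [-0.0, -0.7, -0.2]
finger_gap: 0.7
```

The lid edges run dead level along its length: the far edge is at row 237 and the seam at rows 258–261 in every column. No white platform shows any more, all four weights are within about 1.5 mm of their nests, and the arm is clear and still. Handing in.

```bash
python3 -c "
from cell import sign_off
print(sign_off())"
```

```text
the job is handed in; nothing more can be done
None
```

The job is handed in at about 50 s of the 122 s allowed: all four weights are in their own nests and the scale's lid is shut. I moved them 20, 50, 100, then 200 g, and swept the lid down its arc with the closed fingers.

**Last checks**
- **Weights:** in the final top view the brass centres were 0.8 mm (200 g), 0.7 mm (100 g), 1.5 mm (50 g) and 1.4 mm (20 g) from their nest centres. Each looked upright when I last viewed it in the side pictures.
- **Lid:** the fingers met it at a tip height of 18.3 mm, against 18 mm for a shut lid. Afterwards its edges were level along its whole length in the side view, and none of the white platform showed.
- **Robot:** it was parked clear of everything, with wrist force near zero.

**Disagreements**
- **Tip height:** the text puts the fingertips 8 mm ahead of the TCP. Touching the bench showed they sit about 23.4 mm above the reported TCP height, so I used that offset throughout. That test pressed the bench with up to about 67 N at the wrist, under the 120 N limit.
- **Side camera:** its column readings differed from the gripper and top camera by about 1–2 mm. I allowed for this when placing the weights.
- **Pictures:** I reached the 40-picture viewing limit during the lid sweep, so I checked the lid by force and pixel measurements and did not see it.

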